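Reverse the ratchet key and shut the gate valve

TASK

Shut the blue gate valve with the ratchet key: set the key down on the valve's square spindle and let go of it, then flip its red direction lever over from undo to tighten without turning the spindle. Take the key again, swing its handle back anticlockwise by about 45 degrees to make sure that it now free-wheels and the spindle stands still, then swing it clockwise until the valve comes up against its stop, fully shut. Leave the key seated on the spindle with the lever at tighten, and leave the other things on the bench where they are.

Things in the scene. Friction and masses are not known exactly. Their poses are not given: they have to be found in the camera images.
- ratchet: reversible ratchet key, 195 mm long, 0.66 kg, lying flat the right way up. Origin: on its drive's axis, in the plane of its underside; z up, handle along -x. Pear-shaped steel head 60 mm across, 26 mm high, narrowing to 34 mm at x = -44 mm. The head is heavy (centre of mass at x = -17 mm): the key stands level by itself on the spindle and is best carried by shank or head.
- ratchet_shank (a point): middle of the key's steel shank, at (-80, 0, 13) mm in the key's frame. The shank is 22 mm wide (y) and bare from x = -61 to -95 mm; it spans z = 4 to 22 mm
- ratchet_grip (a point): middle of the key's black grip with red bands, at (-130, 0, 13.5) mm in the key's frame; 28 mm wide (y), x = -95 to -165 mm, z = 0 to 27 mm
- drive_socket (a point): mouth of the square socket in the underside of the key's head, at the key's origin: 17.6 mm wide, 19 mm deep. Its x and y axes are square to the socket's sides; at the start they lie along the key's own
- drive (a joint): turn of the handle relative to its socket, rad, anticlockwise from above positive, 0 at the start, endless. Lever at undo: can only fall; at tighten: can only rise (6 degrees of play), clicking every 30 degrees at 1 to 2 N on the grip, too little to turn the spindle. After a back-swing up to 30 degrees of clockwise swing pass before a tooth takes hold; the square has 6 degrees of play either way
- lever (a joint): red direction lever on the key's head, pivoted at (-44, 0) mm in the key's frame, pointing forward. 0 = undo (the start): the handle drives anticlockwise, free-wheels clockwise. 0.64 rad = tighten: it drives clockwise, free-wheels anticlockwise. An over-centre spring snaps it to the nearer end. It may stand at 0.45 until a tooth drops in, and rattles between 0.43 and 0.64 while free-wheeling
- lever_tab (a point): middle of the lever's thumb tab, 12 mm long, 8 mm wide, z = 30 to 46 mm in the key's frame (the rest of the lever ends at 32 mm). At undo it lies at (-2, +14) mm in the key's frame (left, seen from the handle's end towards the head), at tighten at (-2, -14) mm (right). Pushing it across takes 1 to 2 N; a sideways force over 5 N would tip a seated key
- valve: blue gate valve on its pipe rig, fixed. Origin on the bench under the spindle; pipe along y, z up. Base plate x = -60 to 60, y = -115 to 245 mm; pipe axis 55 mm high; bonnet flange 92 mm across, top at 99 mm; brass gland nut 68 mm across, flat top at 118 mm; gauge 63 mm across at y = 215 mm, top at 115 mm. Only the spindle is higher
- valve_seat (a point): centre of the gland nut's flat top, on the spindle's axis, 118 mm above the bench: the key's origin comes here when the key is fully down
- spindle_top (a point): centre of the top of the steel square spindle, 18 mm above the gland nut; its x and y axes are square to the spindle's faces and turn with it. The square is 16 mm wide for 10 mm above the gland nut, then tapers to 10 mm at the top, so it leads the socket on
- spindle_corner (a point): a corner of the spindle's square, 11.3 mm off its axis, 10 mm above the gland nut
- spindle (a joint): turn of the spindle, rad: 0 = fully shut, against a hard stop; anticlockwise from above (opening) positive. It starts 0.7 to 1.2 rad from shut, turns stiffly (0.8 N m, some 6 N at the key's grip) and stays where it is left
- spanner: a combination spanner, 210 mm, flat on the bench beside the key; leave it (origin at its middle)
- brush: a wooden-handled brush, 200 mm, lying nearer the robot; leave it (origin at its middle)
- tape: a roll of white thread tape, 68 mm across, 19 mm high; leave it (origin under its middle)
- pot: a clear sample pot, 76 mm across, 35 mm high; leave it (origin under its middle)
- screwdriver: a yellow-handled screwdriver, 190 mm; leave it (origin at its middle)
- probe: a mussel-grown black probe, 195 mm long, 40 mm thick, lying; leave it (origin under its middle)

How it is judged:
By the outcome, as a careful person would: the job done as asked, in the order asked, and still so for the second after the job is handed in, with the robot touching nothing.
It also fails if it takes over 64 s, if anything falls off the work surface, if the arm or the gripper's body presses on something with over 40 N, if the wrist force passes 120 N, or if a joint passes its speed limit or range.

ROBOT

A 7-joint arm with a two-finger parallel gripper is mounted at the origin on the work surface. World frame = base frame: x ahead of the robot, y to its left, z up, the work surface at z = 0. Lengths are in m, angles in rad, forces in N, time in s.
With the tool pointing down it reaches from about 0.35 to 0.775 m from the base axis. Payload 3.1 kg.
Tool frame: the origin (TCP) lies at the very end of the fingers, on their centre line; the grasp point (between the pads) lies 19 mm behind it; z points along the fingers, y is the line along which they close (so a half turn about z gives the same grasp; the last joint's range is limited). The gripper opens to 85 mm and grips with 20 to 120 N. Pads are 22 mm wide; open, the fingers measure 114 mm over their backs; the gripper's body (76 mm by 85 mm) begins 54 mm behind the grasp point. The pads swing forward as they close: fully open they stand 13 mm farther back than shut.
Start: joints at [1.145, 0.311, 0.014, 1.512, -0.004, 1.319, -0.027], TCP at [0.206, -0.51, 0.231] pointing down, gripper open.
Joint ranges: [-2.7, 2.7], [-0.3, 1.91], [-1.27, 1.3], [0.12, 2.57], [-1.44, 4.58], [0.2, 2.03], [-3.05, 3.05]. Speed limits (rad/s): [2.79, 2.79, 3.14, 3.14, 3.14, 3.14, 3.14].

INTERFACE

Orientations are given as a rotation vector (axis times angle).
In Python, from station import * gives the robot as it stands.
- The arm moves only by the shell command python3 -m crank 'ROWS' [OPENING]. ROWS is JSON, a list of rows, each an object of numbers: "x", "y", "z": the shift along the tool's x, y, z in cm; "wx", "wy", "wz": the turn, a rotation vector about the tool's x, y, z in rad. A call has 1 to 10 rows; each row is the pose to reach, as a shift and turn from the pose commanded when the call began, along the tool's axes at that moment; what a row does not reach only later rows make up. A row lasts 1/12 s, in which the tool goes at most 41.7 mm and 7.16 degrees, less where a joint would pass 70% of its speed; a pose out of reach is approached as far as the arm can. A call with a gripper value outside its range is refused whole. OPENING is the closure, from 0 (fully open) to 1 (shut), set as the call begins (- or left out, the last holds). The fingers move at their own pace and stop on an object; the grip force is fixed at half the most. Time passes only in rows, so rows that repeat a pose let the fingers close. It gives the time, the measured TCP pose, the force, the opening and the grip force at its end, in the units of the state.
- get_state(): the state, without advancing time (a new reading comes with each control period).
- capture(name): name is "scene" or "side" or "wrist"; returns (picture, depth): 420x560x3 uint8, blue, green, red; 420x560 float32, m along the optical axis (not along the pixel's ray), 0 where there is no reading.
- camera_model(name): a dict with "vertical_fov" (degrees; the focal length in pixels is half the picture's height over the tangent of half this angle, whatever the lens; pixels are square), "cx", "cy" (the principal point, pixels), "cam_to_world" (4x4, takes a point from camera to world coordinates). Camera axes: x right, y down, z forward; pixel columns grow to the right and rows downward; lengths in m; the calibration is good to about 2 mm. A picture is of the moment at which its call begins: read the wrist's pose just before it. camera_model takes no time and is no camera call; for the wrist camera it gives the pose at the moment of the call.
- finish_job(): hands the job in; it is judged then, once.
Trained networks look in the newest picture that a camera, given by its name, has taken for a name from the list of things; names that differ only in an ending like _2 or _b are one class to them, and where a whole thing is asked for, a point or a joint stands for the part that bears it (a point fixed in the world has none). Each returns a list of dicts, best first, with "p" (0 to 1); they miss things now and then, are a little off and sometimes report something else, mostly with a low value. They report only what shows in the picture. A call takes as long as a camera call.
- boxes_of(camera, thing): "extent" ([left, top, width, height] in pixels, round what is visible of it).
- mark_of(camera, thing): "centre" ([column, row] in pixels: a listed point, or the origin of a listed thing).
The state is a dict: "t": time; "joint_pos": joint angles; "joint_velocities": joint speeds; "effort": joint torques, N m; "tool_pos": TCP position; "orientation": TCP orientation; "force": force on the tool from outside, world axes, zero at the start; "moment": the same for the moment, N m; "grip_width": finger opening in m; "finger_force": force on a finger pad.
Only numpy, scipy, OpenCV 4.12 (cv2) and the standard library are available. Lean on these libraries where they do the work, as an engineer would, in place of code of your own. Each camera call takes 0.05 s, during which the arm holds its last target. There are 200 camera calls.

## Working session

There is one attempt and no reset: what is moved stays moved. The work goes in short steps, Python scripts to look and compute and a shell command to move; the robot and the scene stay as the last step left them, time stands still between calls to the robot, and variables do not carry over. Pictures are saved under pics/ and viewed, at most 10 in all, crops included, and the job is handed in when it is done.

```bash
ls; mkdir -p pics; cat > h.py <<'E'
from station import *
import numpy as np, cv2
from scipy.spatial.transform import Rotation as R
def ray(cam,px,z=None,depth=None,M=None):
    M=M or camera_model(cam); f=210/np.tan(np.radians(M["vertical_fov"]/2)); T=np.array(M["cam_to_world"])
    d=np.array([(px[0]-M["cx"])/f,(px[1]-M["cy"])/f,1.]); w=T[:3,:3]@d; o=T[:3,3]
    s=depth if z is None else (z-o[2])/w[2]
    return o+s*w
def proj(cam,p,M=None):
    M=M or camera_model(cam); f=210/np.tan(np.radians(M["vertical_fov"]/2)); T=np.array(M["cam_to_world"])
    q=T[:3,:3].T@(np.array(p)-T[:3,3]); return q[:2]/q[2]*f+[M["cx"],M["cy"]]
def st():
    s=get_state(); r=R.from_rotvec(s["orientation"]); return s,np.array(s["tool_pos"]),r
E
cat > a.py <<'E'
from h import *
s,p,r=st(); print(s["t"],p,r.as_matrix().round(3).tolist(),s["force"],s["grip_width"])
ims=[]
for c in ["scene","side"]:
    im,d=capture(c); cv2.imwrite(f"pics/{c}0.png",im); np.save(c+"0.npy",d)
    for n,z in [("ratchet",0),("ratchet_shank",.013),("ratchet_grip",.0135),("drive_socket",0),("lever_tab",.046),("valve_seat",.118),("spindle_top",.136),("spindle_corner",.128),("valve",0),("spanner",0)]:
        for m in mark_of(c,n)[:2]:
            if m["p"]>.2: print(c,n,round(m["p"],2),np.round(m["centre"],1),ray(c,m["centre"],z=z).round(4))
print(get_state()["t"])
E
python3 a.py
```

```text
pics
0.0 [ 0.20569182 -0.50931289  0.23021575] [[0.927, 0.375, -0.001], [0.375, -0.927, 0.002], [-0.0, -0.002, -1.0]] [-0.56887208 -0.41080802  0.52265145] 0.08559694914008444
scene ratchet 0.69 [179.7 259.6] [ 0.6249 -0.3413  0.    ]
scene ratchet_shank 0.58 [184.2 227.5] [ 0.5362 -0.3281  0.013 ]
scene ratchet_grip 0.71 [183.4 214.8] [ 0.4936 -0.3297  0.0135]
scene lever_tab 0.68 [183.6 248.3] [ 0.6294 -0.3253  0.046 ]
scene lever_tab 0.64 [383.9 227.3] [0.6331 0.1498 0.046 ]
scene valve_seat 0.85 [389.6 196.5] [0.6019 0.1624 0.118 ]
scene spindle_top 0.57 [391.4 194.1] [0.6116 0.1616 0.136 ]
scene spindle_corner 0.41 [392.7 191.9] [0.5977 0.1696 0.128 ]
scene valve 0.71 [392.6 190.7] [0.474  0.2212 0.    ]
scene spanner 0.59 [237.5 245.6] [ 0.6019 -0.2014  0.    ]
side ratchet 0.71 [371.8 356.3] [ 0.6248 -0.3356  0.    ]
side ratchet 0.54 [408.  289.3] [ 0.7702 -0.252   0.    ]
side ratchet_shank 0.82 [329.4 372. ] [ 0.5431 -0.3329  0.013 ]
side ratchet_grip 0.77 [296.7 385.7] [ 0.4865 -0.3294  0.0135]
side lever_tab 0.91 [368.7 338.2] [ 0.6174 -0.3265  0.046 ]
side valve_seat 0.93 [234.1 152.3] [0.5948 0.1679 0.118 ]
side spindle_top 0.64 [231. 149.] [0.5843 0.1565 0.136 ]
side spindle_top 0.53 [410.2 286.6] [ 0.6802 -0.3238  0.136 ]
side spindle_corner 0.43 [233.6 149.3] [0.5931 0.1649 0.128 ]
side spindle_corner 0.32 [370.9 359. ] [ 0.5604 -0.3912  0.128 ]
side valve 0.68 [241.2 193.9] [0.6021 0.1638 0.    ]
side spanner 0.71 [168.2 228.8] [0.41   0.1219 0.    ]
side spanner 0.58 [321.6 304.9] [ 0.6049 -0.2085  0.    ]
1.1
```

```bash
python3 -c "
import cv2,numpy as np
a=cv2.imread('pics/scene0.png');b=cv2.imread('pics/side0.png')
cv2.imwrite('pics/m0.png',np.hstack([cv2.resize(a[100:320,120:460],None,fx=1.17,fy=1.17),cv2.resize(b[100:420,130:450],(400,257*400//400))[:257]]))
"
```

```text
(no output)
```

View pics/m0.png

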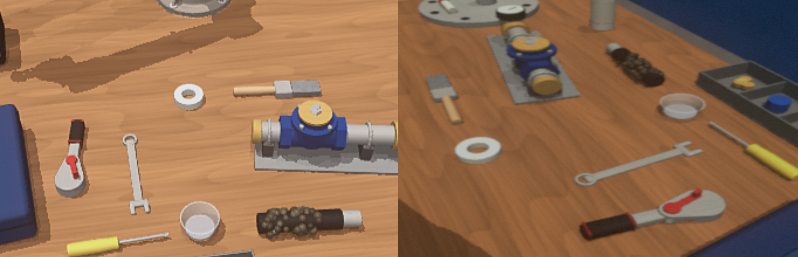

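View pics/side0.png

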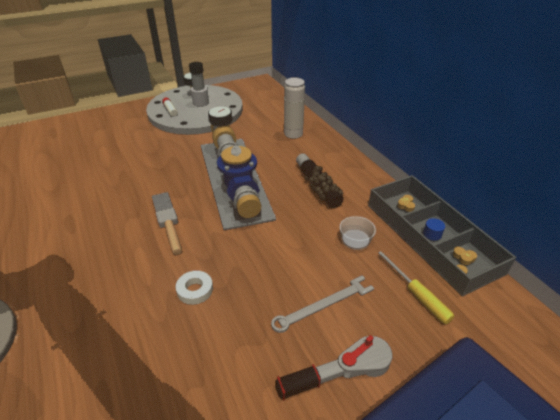

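```bash
cat >> h.py <<'E'
def to(x,y,z,yaw):
    "tool-frame shift (cm) and wz to vertical-down pose with tool x at yaw (deg)"
    s,p,r=st(); d=r.inv().apply(np.array([x,y,z])-p)*100
    c=np.cos(np.radians(yaw)); n=np.sin(np.radians(yaw))
    T=R.from_matrix(np.array([[c,n,0],[n,-c,0],[0,0,-1.]]))
    X=r.as_matrix()[:,0]
    print("yaw",np.degrees(np.arctan2(X[1],X[0])).round(2),"shift",d.round(2),"rot",(r.inv()*T).as_rotvec().round(3))
E
python3 -m crank '[{"x":38,"y":-3.6,"z":3,"wz":0.445},{"x":38,"y":-3.6,"z":3,"wz":0.445},{"x":38,"y":-3.6,"z":3,"wz":0.445},{"x":38,"y":-3.6,"z":3,"wz":0.445},{"x":38,"y":-3.6,"z":3,"wz":0.445},{"x":38,"y":-3.6,"z":3,"wz":0.445},{"x":38,"y":-3.6,"z":3,"wz":0.445},{"x":38,"y":-3.6,"z":3,"wz":0.445},{"x":38,"y":-3.6,"z":3,"wz":0.445},{"x":38,"y":-3.6,"z":3,"wz":0.445}]'
python3 - <<'E'
from h import *
s,p,r=st(); M=camera_model("wrist"); im,d=capture("wrist"); cv2.imwrite("pics/w1.png",im); print(p,np.array(M["cam_to_world"]).round(3).tolist())
for n,z in [("ratchet",0),("ratchet_shank",.013),("ratchet_grip",.0135),("lever_tab",.046)]:
    for m in mark_of("wrist",n)[:1]: print(n,round(m["p"],2),np.round(m["centre"],1),ray("wrist",m["centre"],z=z,M=M).round(4))
to(.545,-.333,.1,-3.5)
E
```

```text
[ 0.20598765 -0.50998809  0.23132102] [[0.374, -0.876, -0.304, 0.283], [-0.927, -0.354, -0.123, -0.479], [0.0, 0.329, -0.944, 0.374], [0.0, 0.0, 0.0, 1.0]]
yaw 21.99 shift [38.06 -3.72 13.13] rot [0.    0.    0.445]validation failed for argument at $[0]...
```

View pics/w1.png

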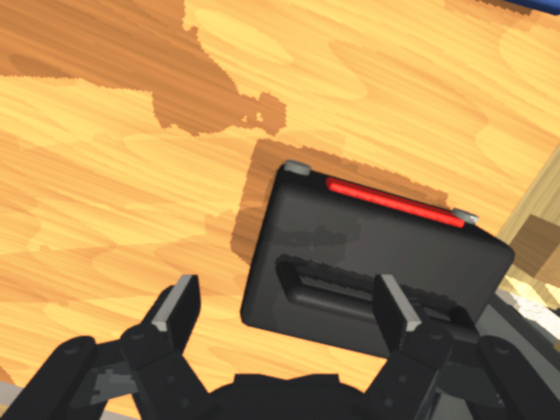

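```bash

python3 -m crank '[{"x":4,"y":-0.4,"z":0.3,"wx":0,"wy":0,"wz":0.1},{"x":8,"y":-0.8,"z":0.6,"wx":0,"wy":0,"wz":0.2}]'
```

```text
t: 1.52
tool_pos: [0.2746, -0.4746, 0.2255]
orientation: [3.128, 0.267, -0.002]
force: [0.8, 0.3, 0.4]
grip_width: 0.0856
finger_force: 0.0
```

```bash

python3 -m crank '[{"x":28.9,"y":-8.7,"z":2.4,"wx":0,"wy":0,"wz":0.245},{"x":28.9,"y":-8.7,"z":2.4,"wx":0,"wy":0,"wz":0.245},{"x":28.9,"y":-8.7,"z":2.4,"wx":0,"wy":0,"wz":0.245},{"x":28.9,"y":-8.7,"z":2.4,"wx":0,"wy":0,"wz":0.245},{"x":28.9,"y":-8.7,"z":2.4,"wx":0,"wy":0,"wz":0.245},{"x":28.9,"y":-8.7,"z":2.4,"wx":0,"wy":0,"wz":0.245},{"x":28.9,"y":-8.7,"z":2.4,"wx":0,"wy":0,"wz":0.245},{"x":28.9,"y":-8.7,"z":2.4,"wx":0,"wy":0,"wz":0.245},{"x":28.9,"y":-8.7,"z":2.4,"wx":0,"wy":0,"wz":0.245}]'
python3 - <<'E'
from h import *
s,p,r=st(); M=camera_model("wrist"); im,d=capture("wrist"); cv2.imwrite("pics/w2.png",im); np.save("w2.npy",d); print(p)
for n,z in [("ratchet",0),("ratchet_shank",.013),("ratchet_grip",.0135),("lever_tab",.046)]:
    for m in mark_of("wrist",n)[:1]: print(n,round(m["p"],2),np.round(m["centre"],1),ray("wrist",m["centre"],z=z,M=M).round(4))
to(.545,-.333,.1,-3.5)
E
```

```text
t: 2.27
tool_pos: [0.5511, -0.3273, 0.1999]
orientation: [-3.135, 0.079, -0.004]
force: [0.6, -0.3, -0.5]
grip_width: 0.0852
finger_force: 0.0
[ 0.55106443 -0.32732134  0.19989618]
ratchet 0.62 [296.8 123.6] [ 0.6185 -0.3421  0.    ]
ratchet_grip 0.63 [287.2 237.4] [ 0.4909 -0.3254  0.0135]
lever_tab 0.58 [278.8 123.6] [ 0.6214 -0.324   0.046 ]
yaw -3.71 shift [ 0.13 -0.38 10.16] rot [ 0.002  0.001 -0.004]
```

View pics/w2.png

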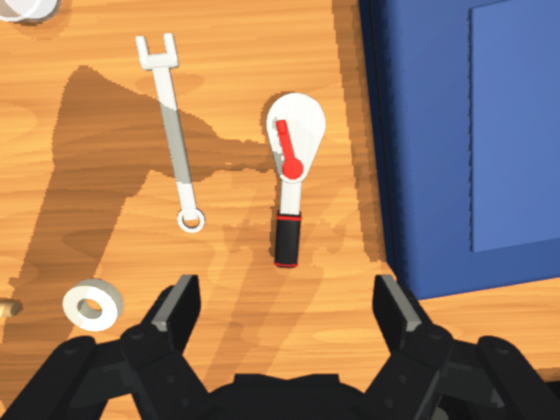

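```bash
cat > key.py <<'E'
from h import *
import sys
def cloud(cam="wrist"):
    M=camera_model(cam); im,d=capture(cam); f=210/np.tan(np.radians(M["vertical_fov"]/2)); T=np.array(M["cam_to_world"])
    v,u=np.mgrid[:420,:560]; P=np.stack([(u-M["cx"])/f*d,(v-M["cy"])/f*d,d],-1)@T[:3,:3].T+T[:3,3]; P[d<=0]=np.nan
    return im,P
if __name__=="__main__":
    im,P=cloud(); cv2.imwrite("pics/w3.png",im)
    m=(P[...,2]>.010)&(P[...,2]<.06)&(abs(P[...,0]-.56)<.14)&(abs(P[...,1]+.33)<.06)
    n,l,s,c=cv2.connectedComponentsWithStats(m.astype(np.uint8)); k=1+np.argmax(s[1:,4]); Q=P[l==k]
    print(s[k],Q.min(0),Q.max(0))
    for lo in np.arange(.44,.67,.015):
        q=Q[(Q[:,0]>lo)&(Q[:,0]<lo+.015)]
        if len(q): print(lo.round(3),len(q),"y",np.percentile(q[:,1],[2,98]).round(4),"mid",np.percentile(q[:,1],[2,98]).mean().round(4),"z",np.median(q[:,2]).round(4))
    g=P[(abs(P[...,0]-.55)<.1)&(abs(P[...,1]+.24)<.015)][:,2]; print("bench",np.nanmedian(g))
    to(.545,-.333,.1,-3.5)
E
python3 key.py
```

```text
[ 255   84   59  178 5963] [ 0.45655742 -0.36966959  0.01031652] [ 0.64909047 -0.30858336  0.04810927]
0.455 208 y [-0.3358 -0.309 ] mid -0.3224 z 0.0267
0.47 280 y [-0.3379 -0.3111] mid -0.3245 z 0.0268
0.485 294 y [-0.3391 -0.3122] mid -0.3257 z 0.0268
0.5 311 y [-0.3409 -0.3137] mid -0.3273 z 0.0268
0.515 325 y [-0.3418 -0.3161] mid -0.329 z 0.0246
0.53 261 y [-0.3416 -0.3204] mid -0.331 z 0.0221
0.545 271 y [-0.3436 -0.3215] mid -0.3326 z 0.0221
0.56 353 y [-0.3509 -0.3204] mid -0.3356 z 0.0272
0.575 571 y [-0.3569 -0.3178] mid -0.3374 z 0.027
0.59 725 y [-0.3628 -0.3151] mid -0.3389 z 0.0264
0.605 886 y [-0.3681 -0.3128] mid -0.3405 z 0.0264
0.62 915 y [-0.3677 -0.3132] mid -0.3405 z 0.0262
0.635 563 y [-0.3619 -0.3192] mid -0.3406 z 0.0261
bench 0.00018965774806434244
yaw -3.72 shift [ 0.12 -0.37 10.17] rot [ 0.002  0.    -0.004]
```

```bash
python3 -c "
from h import *
to(.548,-.3323,.004,-6.5)"
```

```text
yaw -3.72 shift [ 0.42 -0.47 19.77] rot [0.002 0.    0.049]
```

```bash
python3 -m crank '[{"x":0.4,"y":-0.45,"z":4,"wx":0,"wy":0,"wz":0.05},{"x":0.4,"y":-0.45,"z":8,"wx":0,"wy":0,"wz":0.05},{"x":0.4,"y":-0.45,"z":12,"wx":0,"wy":0,"wz":0.05},{"x":0.4,"y":-0.45,"z":15,"wx":0,"wy":0,"wz":0.05},{"x":0.4,"y":-0.45,"z":17.5,"wx":0,"wy":0,"wz":0.05},{"x":0.4,"y":-0.45,"z":19,"wx":0,"wy":0,"wz":0.05},{"x":0.4,"y":-0.45,"z":19.7,"wx":0,"wy":0,"wz":0.05},{"x":0.4,"y":-0.45,"z":19.7,"wx":0,"wy":0,"wz":0.05}]'
python3 -c "
from h import *
to(.548,-.3323,.004,-6.5)"
```

```text
t: 3.23
tool_pos: [0.5474, -0.3305, 0.0027]
orientation: [-3.136, 0.178, 0.006]
force: [-0.2, 0.0, 0.1]
grip_width: 0.0855
finger_force: 0.0
yaw -6.48 shift [ 0.08  0.17 -0.13] rot [-0.001  0.004  0.   ]
```

```bash
python3 -m crank '[{"x":0,"y":0.17,"z":-0.1,"wx":0,"wy":0,"wz":0},{"x":0,"y":0.17,"z":-0.1,"wx":0,"wy":0,"wz":0},{"x":0,"y":0.17,"z":-0.1,"wx":0,"wy":0,"wz":0},{"x":0,"y":0.17,"z":-0.1,"wx":0,"wy":0,"wz":0},{"x":0,"y":0.17,"z":-0.1,"wx":0,"wy":0,"wz":0},{"x":0,"y":0.17,"z":-0.1,"wx":0,"wy":0,"wz":0}]' 1
```

```text
t: 3.73
tool_pos: [0.5502, -0.3318, 0.0065]
orientation: [3.136, -0.174, 0.002]
force: [-1.6, -0.2, 5.8]
grip_width: 0.0205
finger_force: 62.7
```

```bash
python3 -m crank '[{"x":0,"y":0,"z":-1,"wx":0,"wy":0,"wz":0},{"x":0,"y":0,"z":-3,"wx":0,"wy":0,"wz":0},{"x":0,"y":0,"z":-6,"wx":0,"wy":0,"wz":0},{"x":0,"y":0,"z":-10,"wx":0,"wy":0,"wz":0},{"x":0,"y":0,"z":-14,"wx":0,"wy":0,"wz":0},{"x":0,"y":0,"z":-18,"wx":0,"wy":0,"wz":0},{"x":0,"y":0,"z":-21,"wx":0,"wy":0,"wz":0},{"x":0,"y":0,"z":-21,"wx":0,"wy":0,"wz":0},{"x":0,"y":0,"z":-21,"wx":0,"wy":0,"wz":0}]'
cat > held.py <<'E'
from key import *
def run(name):
    s,p,r=st(); im,P=cloud(); cv2.imwrite(f"pics/{name}.png",im); np.save(name,P)
    L=(P-p)@r.as_matrix()   # tool frame
    m=(abs(L[...,0]-.02)<.16)&(abs(L[...,1])<.05)&(L[...,2]>-.06)&(L[...,2]<.03)&(np.mgrid[:420,:560][0]<290)
    n,l,st_,c=cv2.connectedComponentsWithStats(m.astype(np.uint8)); k=1+np.argmax(st_[1:,4]); Q=L[l==k]
    print(p,s["force"],s["grip_width"],Q.min(0).round(4),Q.max(0).round(4))
    for lo in np.arange(-.1,.11,.015):
        q=Q[(Q[:,0]>lo)&(Q[:,0]<lo+.015)]
        if len(q)>20: print(lo.round(3),len(q),"y",np.percentile(q[:,1],[2,98]).round(4),"mid",np.percentile(q[:,1],[2,98]).mean().round(4),"z",np.median(q[:,2]).round(4))
if __name__=="__main__": run(sys.argv[1])
E
python3 held.py w4
```

```text
t: 4.48
tool_pos: [0.5496, -0.3318, 0.2165]
orientation: [3.136, -0.174, 0.002]
force: [0.8, 0.2, -7.4]
grip_width: 0.0204
finger_force: 61.2
[ 0.54960584 -0.33180868  0.21649928] [ 0.83461289  0.15546297 -7.42483357] 0.02036340495976804 [-0.0003 -0.0291 -0.0413] [ 0.0999  0.0308 -0.0042]
-0.01 379 y [-0.0093  0.011 ] mid 0.0009 z -0.0155
0.005 2159 y [-0.0216  0.0235] mid 0.001 z -0.0192
0.02 2578 y [-0.0168  0.0185] mid 0.0009 z -0.0248
0.035 3558 y [-0.021   0.0228] mid 0.0009 z -0.0195
0.05 4519 y [-0.0254  0.0271] mid 0.0009 z -0.0192
0.065 5889 y [-0.027   0.0287] mid 0.0009 z -0.0189
0.08 5074 y [-0.0233  0.0251] mid 0.0009 z -0.0185
0.095 791 y [-0.0125  0.0142] mid 0.0009 z -0.0182
```

View pics/w4.png

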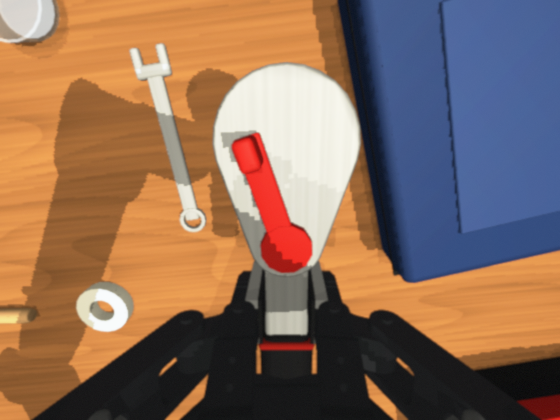

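```bash
python3 -m crank '[{"x":-1,"y":-2,"z":-3.4,"wx":0,"wy":0,"wz":0},{"x":-3,"y":-6,"z":-3.4,"wx":0,"wy":0,"wz":-0.02},{"x":-4.5,"y":-10,"z":-3.4,"wx":0,"wy":0,"wz":-0.04},{"x":-6,"y":-14,"z":-3.4,"wx":0,"wy":0,"wz":-0.06},{"x":-8,"y":-18,"z":-3.4,"wx":0,"wy":0,"wz":-0.08},{"x":-9.5,"y":-22,"z":-3.4,"wx":0,"wy":0,"wz":-0.1},{"x":-11,"y":-26,"z":-3.4,"wx":0,"wy":0,"wz":-0.11},{"x":-13,"y":-30,"z":-3.4,"wx":0,"wy":0,"wz":-0.11},{"x":-14.5,"y":-34,"z":-3.4,"wx":0,"wy":0,"wz":-0.11},{"x":-16,"y":-37,"z":-3.4,"wx":0,"wy":0,"wz":-0.11}]'
python3 -m crank '[{"x":-1,"y":-3,"z":0,"wx":0,"wy":0,"wz":0},{"x":-2,"y":-5,"z":0,"wx":0,"wy":0,"wz":0},{"x":-2,"y":-6.6,"z":0,"wx":0,"wy":0,"wz":0},{"x":-2,"y":-6.6,"z":0,"wx":0,"wy":0,"wz":0},{"x":-2,"y":-6.6,"z":0,"wx":0,"wy":0,"wz":0},{"x":-2,"y":-6.6,"z":0,"wx":0,"wy":0,"wz":0}]'
cat > sp.py <<'E'
from key import *
s,p,r=st(); M=camera_model("wrist"); im,P=cloud(); cv2.imwrite(f"pics/{sys.argv[1]}.png",im); np.save("P5",P); print(s["t"],p)
for n,z in [("valve_seat",.118),("spindle_top",.136),("spindle_corner",.128)]:
    for m in mark_of("wrist",n)[:4]:
        if m["p"]>.2: print(n,round(m["p"],2),np.round(m["centre"],1),ray("wrist",m["centre"],z=z,M=M).round(4))
m=(P[...,2]>.1335)&(P[...,2]<.139)&(np.hypot(P[...,0]-.597,P[...,1]-.164)<.03)
Q=P[m]; print("top",len(Q),Q.mean(0)); 
if len(Q)>10: print(cv2.minAreaRect((Q[:,:2]*1e3).astype(np.float32)))
m=(P[...,2]>.125)&(P[...,2]<.14)&(np.hypot(P[...,0]-.597,P[...,1]-.164)<.03)
Q=P[m]; print("square",len(Q),cv2.minAreaRect((Q[:,:2]*1e3).astype(np.float32)))
m=(abs(P[...,2]-.118)<.003)&(np.hypot(P[...,0]-.597,P[...,1]-.164)<.05); Q=P[m]
print("nut",len(Q),cv2.minEnclosingCircle((Q[:,:2]*1e3).astype(np.float32)),Q[:,2].mean())
E
python3 sp.py w5
```

```text
t: 5.37
tool_pos: [0.4298, 0.0495, 0.2458]
orientation: [3.141, -0.002, -0.012]
force: [1.4, 1.0, -5.9]
grip_width: 0.0204
finger_force: 60.8
t: 5.87
tool_pos: [0.4122, 0.1124, 0.2471]
orientation: [3.14, -0.004, -0.008]
force: [0.3, -1.4, -5.0]
grip_width: 0.0203
finger_force: 60.8
5.8667 [0.41216286 0.11236409 0.2470698 ]
spindle_corner 0.22 [286.6 379.2] [0.2053 0.1114 0.128 ]
top 0 [nan nan nan]
square 0 ((0.0, 0.0), (0.0, 0.0), 0.0)
nut 804 ((572.641845703125, 161.57095336914062), 24.525197982788086) 0.11788999531672197sp.py:7: RuntimeWarning: Mean of empty slice.
  Q=P[m]; print("top",len(Q),Q.mean(0));
  ret = um.true_divide(
```

View pics/w5.png

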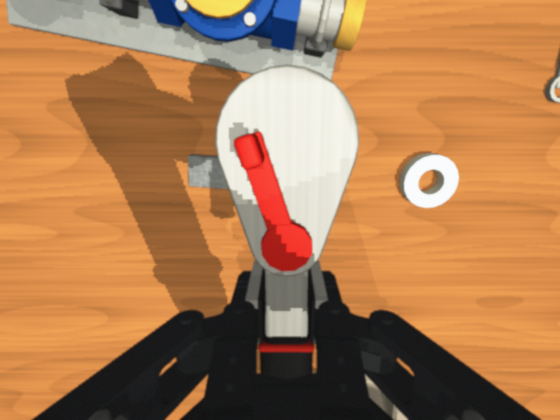

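```bash
python3 -m crank '[{"x":3,"y":1.2,"z":0,"wx":0,"wy":0,"wz":0},{"x":6,"y":2.5,"z":0,"wx":0,"wy":0,"wz":0},{"x":8,"y":3.5,"z":0,"wx":0,"wy":0,"wz":0},{"x":8,"y":3.5,"z":0,"wx":0,"wy":0,"wz":0},{"x":8,"y":3.5,"z":0,"wx":0,"wy":0,"wz":0},{"x":8,"y":3.5,"z":0,"wx":0,"wy":0,"wz":0}]'
python3 sp.py w6; python3 -c "
import cv2
a=cv2.imread('pics/w6.png');cv2.imwrite('pics/w6c.png',cv2.resize(a[60:260,40:280],None,fx=3,fy=3))"
```

```text
t: 6.57
tool_pos: [0.4928, 0.0789, 0.2488]
orientation: [-3.141, 0.003, 0.003]
force: [-0.5, 0.4, -5.7]
grip_width: 0.0206
finger_force: 60.8
6.5667 [0.49282534 0.07891194 0.24877979]
valve_seat 0.69 [182.2  83.5] [0.5954 0.1643 0.118 ]
spindle_top 0.92 [175.5  81. ] [0.5959 0.1636 0.136 ]
spindle_corner 0.66 [166.3  78.8] [0.5982 0.1734 0.128 ]
top 259 [0.59566195 0.16156829 0.13579669]
((595.6399536132812, 161.9193878173828), (12.464637756347656, 12.815107345581055), 31.93770980834961)
square 473 ((595.68603515625, 162.19033813476562), (16.345962524414062, 16.223003387451172), 32.9581413269043)
nut 5104 ((595.7999877929688, 162.24502563476562), 34.04590606689453) 0.11809733906766479
```

View pics/w6c.png

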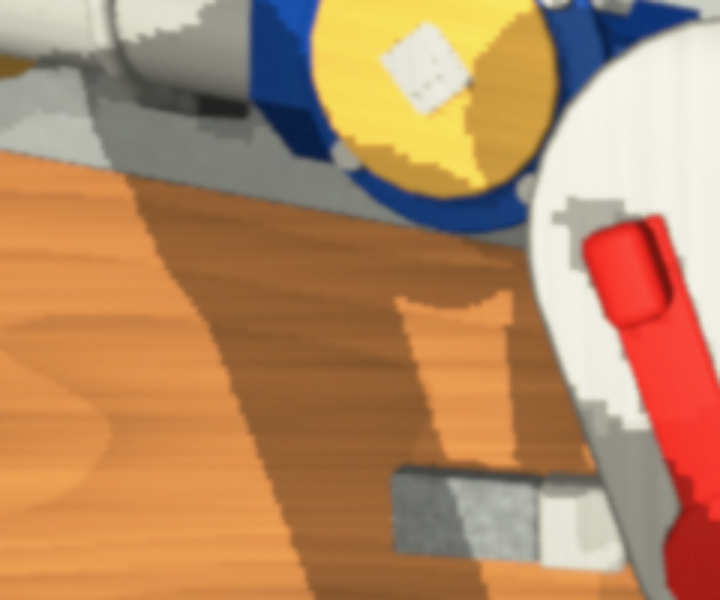

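```bash
python3 - <<'E'
from h import *
P=np.load("P5.npy")
for a,b in [(.1335,.139),(.125,.14),(.122,.14)]:
    m=(P[...,2]>a)&(P[...,2]<b)&(np.hypot(P[...,0]-.597,P[...,1]-.164)<.03); Q=P[m][:,:2]
    h=cv2.convexHull((Q*1e3).astype(np.float32))[:,0]; 
    th=np.radians(np.arange(0,90,.5)); best=[]
    for t in th:
        u=h@[np.cos(t),np.sin(t)]; v=h@[-np.sin(t),np.cos(t)]; best.append(np.ptp(u)+np.ptp(v))
    i=np.argmin(best); print(np.degrees(th[i]),best[i]/2)
    z=(Q-Q.mean(0))@[1,1j]; print("m4",np.degrees(np.angle(-(z**4).sum()))/4%90)
print(np.round(get_state()["joint_pos"],2)); to(.5362,.1254,.25,32.5)
E
```

```text
32.0 12.641924364991311
m4 32.582760717259845
33.0 16.285273955844787
m4 33.20774752798619
33.5 16.2940561341928
m4 33.07093093245575
[ 0.08  0.22 -0.34  1.6   0.07  1.34 -1.83]
yaw 0.01 shift [ 4.34 -4.58 -0.06] rot [-0.     0.    -0.567]
```

```bash
python3 -m crank '[{"x":1,"y":-1,"z":0,"wx":0,"wy":0,"wz":-0.1},{"x":2,"y":-2,"z":0,"wx":0,"wy":0,"wz":-0.2},{"x":3,"y":-3,"z":0,"wx":0,"wy":0,"wz":-0.3},{"x":4,"y":-4,"z":0,"wx":0,"wy":0,"wz":-0.4},{"x":4.3,"y":-4.6,"z":0,"wx":0,"wy":0,"wz":-0.5},{"x":4.3,"y":-4.6,"z":0,"wx":0,"wy":0,"wz":-0.575},{"x":4.3,"y":-4.6,"z":4,"wx":0,"wy":0,"wz":-0.575},{"x":4.3,"y":-4.6,"z":8,"wx":0,"wy":0,"wz":-0.575},{"x":4.3,"y":-4.6,"z":10.4,"wx":0,"wy":0,"wz":-0.575},{"x":4.3,"y":-4.6,"z":10.4,"wx":0,"wy":0,"wz":-0.575}]'
python3 -m crank '[{"x":0,"y":0,"z":0,"wx":0,"wy":0,"wz":0},{"x":0,"y":0,"z":0,"wx":0,"wy":0,"wz":0}]'
python3 - <<'E'
import held; held.run("w7")
from h import *
th=np.radians(33); c,n=np.cos(th),np.sin(th); a,b=.070,.0009
to(.5957-a*c-b*n,.1622-a*n+b*c,.1107,33)
E
```

```text
t: 7.6
tool_pos: [0.5348, 0.1246, 0.1412]
orientation: [-3.012, -0.89, 0.007]
force: [-0.3, 0.2, -6.1]
grip_width: 0.0201
finger_force: 60.8
t: 7.77
tool_pos: [0.5371, 0.1252, 0.1471]
orientation: [3.013, 0.89, 0.003]
force: [0.2, 0.9, -4.7]
grip_width: 0.0203
finger_force: 60.9
[0.53711536 0.1252235  0.14713009] [ 0.17492362  0.87204925 -4.71959047] 0.020307479178598722 [-0.0008 -0.0303 -0.0404] [ 0.0998  0.0298 -0.0041]
-0.01 412 y [-0.0189  0.0103] mid -0.0043 z -0.0155
0.005 2166 y [-0.0225  0.0224] mid -0.0001 z -0.0191
0.02 2589 y [-0.0178  0.0175] mid -0.0002 z -0.0244
0.035 3550 y [-0.0221  0.0219] mid -0.0001 z -0.019
0.05 4534 y [-0.0265  0.0262] mid -0.0002 z -0.0185
0.065 5884 y [-0.028   0.0276] mid -0.0002 z -0.0181
0.08 4883 y [-0.0242  0.0238] mid -0.0002 z -0.0176
0.095 742 y [-0.0132  0.013 ] mid -0.0001 z -0.0172
yaw 32.89 shift [-0.12 -0.02  3.68] rot [ 0.001 -0.003 -0.002]
```

```bash
python3 -m crank '[{"x":-0.1,"y":0,"z":0.6,"wx":0,"wy":0,"wz":0},{"x":-0.1,"y":0,"z":1.1,"wx":0,"wy":0,"wz":0},{"x":-0.1,"y":0,"z":1.5,"wx":0,"wy":0,"wz":0},{"x":-0.1,"y":0,"z":1.9,"wx":0,"wy":0,"wz":0},{"x":-0.1,"y":0,"z":2.3,"wx":0,"wy":0,"wz":0},{"x":-0.1,"y":0,"z":2.6,"wx":0,"wy":0,"wz":0},{"x":-0.1,"y":0,"z":2.9,"wx":0,"wy":0,"wz":0},{"x":-0.1,"y":0,"z":3.2,"wx":0,"wy":0,"wz":0}]'
python3 -m crank '[{"x":0,"y":0,"z":0.2,"wx":0,"wy":0,"wz":0},{"x":0,"y":0,"z":0.4,"wx":0,"wy":0,"wz":0},{"x":0,"y":0,"z":0.4,"wx":0,"wy":0,"wz":0}]'
```

```text
t: 8.48
tool_pos: [0.5358, 0.124, 0.1179]
orientation: [3.011, 0.888, 0.002]
force: [-9.8, -3.7, 20.2]
grip_width: 0.0203
finger_force: 66.3
t: 8.73
tool_pos: [0.5353, 0.1237, 0.1128]
orientation: [3.011, 0.888, -0.0]
force: [-8.4, -3.2, 14.4]
grip_width: 0.0203
finger_force: 67.1
```

```bash
python3 -m crank '[{"x":-0.1,"y":0,"z":0.1,"wx":0,"wy":0,"wz":0},{"x":-0.1,"y":0,"z":0.2,"wx":0,"wy":0,"wz":0},{"x":-0.1,"y":0,"z":0.2,"wx":0,"wy":0,"wz":0}]'
python3 - <<'E'
import held; held.run("w8")
P=held.np.load("w8.npy"); import numpy as np
q=P[(np.hypot(P[...,0]-.5957,P[...,1]-.1622)<.02)]; print("head top z",np.nanmedian(q[:,2]))
E
```

```text
t: 8.98
tool_pos: [0.5353, 0.1235, 0.1114]
orientation: [3.011, 0.888, 0.003]
force: [-8.5, -3.2, 16.1]
grip_width: 0.0202
finger_force: 67.5
[0.53532267 0.12352112 0.11135716] [-8.48764632 -3.22383096 16.13129939] 0.02022175118166432 [ 0.0011 -0.05   -0.0599] [0.1326 0.05   0.03  ]
-0.01 206 y [-0.022   0.0197] mid -0.0011 z -0.0183
0.005 1802 y [-0.0226  0.0362] mid 0.0068 z -0.0258
0.02 3180 y [-0.0183  0.047 ] mid 0.0144 z -0.031
0.035 4101 y [-0.023   0.0481] mid 0.0125 z -0.0334
0.05 6097 y [-0.0272  0.0275] mid 0.0001 z -0.0376
0.065 8377 y [-0.0408  0.0405] mid -0.0001 z -0.0406
0.08 8048 y [-0.0426  0.0399] mid -0.0013 z -0.0435
0.095 4610 y [-0.0485  0.034 ] mid -0.0073 z 0.012
0.11 3056 y [-0.0479  0.0186] mid -0.0146 z 0.0242
head top z 0.15314631005632026
```

```bash
cat > fit.py <<'E'
from key import *
def fit(P,sp=(.5957,.1622)):
    "head-top plane and key origin from the cloud"
    m=(P[...,2]>.135)&(P[...,2]<.30)&(np.hypot(P[...,0]-sp[0],P[...,1]-sp[1])<.07)&(np.mgrid[:420,:560][0]<300)
    Q=P[m]; rng=np.random.default_rng(0); best=None
    for _ in range(400):
        a,b,c=Q[rng.integers(0,len(Q),3)]; n=np.cross(b-a,c-a); l=np.linalg.norm(n)
        if l<1e-7: continue
        n/=l; n*=np.sign(n[2]); 
        if n[2]<.8: continue
        k=abs((Q-a)@n)<.0008
        if best is None or k.sum()>best.sum(): best=k
    I=Q[best]; c=I.mean(0); n=np.linalg.svd(I-c,full_matrices=False)[2][2]; n*=np.sign(n[2])
    I=Q[abs((Q-c)@n)<.0012]
    e1=np.cross([0,1,0],n); e1/=np.linalg.norm(e1); e2=np.cross(n,e1)
    q=np.c_[(I-c)@e1,(I-c)@e2]; h=cv2.convexHull((q*1e3).astype(np.float32))[:,0]
    # circle r=30 on head outline: maximise hull points near it
    from scipy.optimize import least_squares
    hd=None
    ax=None; best=0
    for x in np.arange(-40,40,.5):
        for y in np.arange(-40,40,.5):
            d=abs(np.hypot(h[:,0]-x,h[:,1]-y)-29.7)<.8
            if d.sum()>best: best=d.sum(); hd=(x,y); sel=d
    r=least_squares(lambda v:np.hypot(h[sel,0]-v[0],h[sel,1]-v[1])-v[2],[*hd,29.7]); x,y,rr=r.x
    top=c+(e1*x+e2*y)/1e3; o=top-.026*n
    w=q.mean(0)*1e3-[x,y]; d=-(e1*w[0]+e2*w[1])
    print("tilt",np.degrees(np.arccos(n[2])).round(1),"n",n.round(3),"hull",best,len(h),"r",rr.round(2),"origin",o.round(4),"yaw~",np.degrees(np.arctan2(d[1],d[0])).round(1))
if __name__=="__main__":
    for f in sys.argv[1:]: fit(np.load(f))
E
python3 fit.py w7.npy w8.npy
python3 -c "
from h import *
im,d=capture('side'); np.save('s9',d); u,v=proj('side',[.5957,.1622,.13]).astype(int); print(u,v); cv2.imwrite('pics/s9.png',cv2.resize(im[v-60:v+60,u-80:u+80],None,fx=5,fy=5,interpolation=cv2.INTER_CUBIC))"
```

```text
tilt 1.3 n [0.012 0.02  1.   ] hull 31 37 r 29.74 origin [0.5952 0.1627 0.1392] yaw~ 56.6
tilt 14.5 n [-0.213 -0.132  0.968] hull 39 45 r 29.57 origin [0.5959 0.1631 0.1251] yaw~ 135.0
235 148
```

View pics/s9.png

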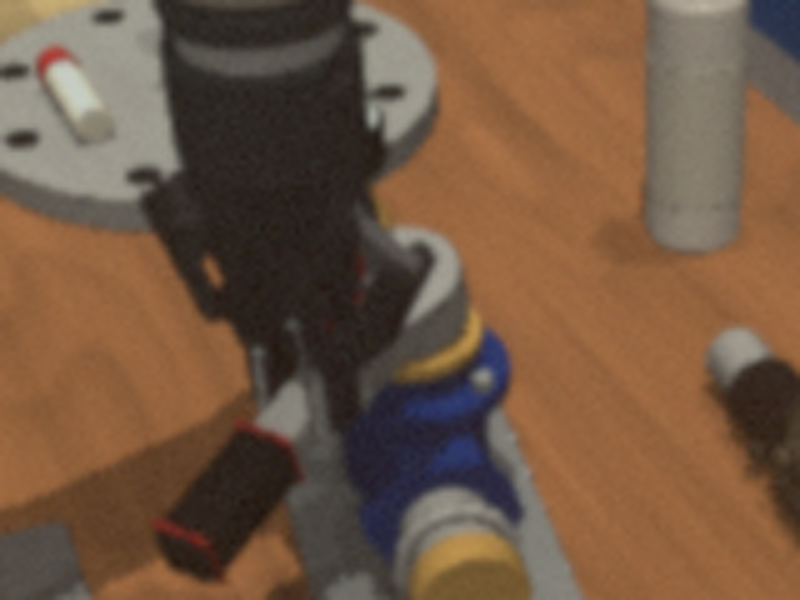

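```bash
python3 -m crank '[{"x":-0.02,"y":0,"z":-0.4,"wx":0,"wy":-0.05,"wz":0},{"x":-0.04,"y":0,"z":-0.8,"wx":0,"wy":-0.1,"wz":0},{"x":-0.06,"y":0,"z":-1.2,"wx":0,"wy":-0.15,"wz":0},{"x":-0.09,"y":0,"z":-1.5,"wx":0,"wy":-0.2,"wz":0},{"x":-0.12,"y":0,"z":-1.8,"wx":0,"wy":-0.25,"wz":0},{"x":-0.12,"y":0,"z":-1.8,"wx":0,"wy":-0.25,"wz":0},{"x":-0.12,"y":0,"z":-1.8,"wx":0,"wy":-0.25,"wz":0}]'
python3 - <<'E'
from fit import *
im,P=cloud(); np.save("w10",P); fit(P); print(get_state()["moment"])
E
```

```text
t: 9.67
tool_pos: [0.5349, 0.1239, 0.125]
orientation: [2.925, 0.864, -0.363]
force: [1.6, 1.2, -4.3]
grip_width: 0.0205
finger_force: 64.9
tilt 0.7 n [0.012 0.003 1.   ] hull 34 38 r 29.61 origin [0.5962 0.1639 0.1187] yaw~ 120.1
[ 0.2539583  -0.50087086 -0.0623319 ]
```

```bash
python3 -m crank '[{"x":0,"y":0,"z":0.1,"wx":0,"wy":0,"wz":0},{"x":0,"y":0,"z":0.1,"wx":0,"wy":0,"wz":0},{"x":0,"y":0,"z":0.1,"wx":0,"wy":0,"wz":0},{"x":0,"y":0,"z":0.1,"wx":0,"wy":0,"wz":0},{"x":0,"y":0,"z":0.1,"wx":0,"wy":0,"wz":0}]' 0
python3 - <<'E'
from fit import *
im,P=cloud(); np.save("w11",P); fit(P)
for n,z in [("ratchet",.118),("ratchet_shank",.118+.022),("ratchet_grip",.145),("lever_tab",.164)]:
    for m in mark_of("wrist",n)[:1]: print(n,round(m["p"],2),np.round(m["centre"],1),ray("wrist",m["centre"],z=z).round(4))
E
```

```text
t: 10.13
tool_pos: [0.5337, 0.1228, 0.1248]
orientation: [2.924, 0.862, -0.366]
force: [0.1, -0.3, 0.7]
grip_width: 0.0792
finger_force: 0.0
tilt 0.4 n [ 0.006 -0.003  1.   ] hull 42 50 r 29.59 origin [0.5957 0.1637 0.1182] yaw~ 142.4
ratchet 0.64 [286.9 132.8] [0.596  0.1631 0.118 ]
ratchet_shank 0.7 [286.5 296.6] [0.5332 0.1227 0.14  ]
ratchet_grip 0.97 [289.7 349.5] [0.5037 0.1015 0.145 ]
lever_tab 0.59 [235.3 179.3] [0.5896 0.1767 0.164 ]
```

```bash
python3 -m crank '[{"x":-0.75,"y":0,"z":-3,"wx":0,"wy":0,"wz":0},{"x":-1.5,"y":0,"z":-6,"wx":0,"wy":0,"wz":0},{"x":-2.3,"y":0,"z":-9,"wx":0,"wy":0,"wz":0},{"x":-2.3,"y":0,"z":-9,"wx":0,"wy":0.1,"wz":0},{"x":-2.3,"y":0,"z":-9,"wx":0,"wy":0.2,"wz":0},{"x":-2.3,"y":0,"z":-9,"wx":0,"wy":0.25,"wz":0},{"x":-2.3,"y":0,"z":-9,"wx":0,"wy":0.25,"wz":0}]'
python3 - <<'E'
from fit import *
M=camera_model("wrist"); im,P=cloud(); np.save("w12",P); fit(P)
for n,z in [("ratchet",.118),("ratchet_shank",.118+.022),("ratchet_grip",.145),("lever_tab",.164)]:
    for m in mark_of("wrist",n)[:1]: print(n,round(m["p"],2),np.round(m["centre"],1),ray("wrist",m["centre"],z=z,M=M).round(4))
q=P[(P[...,2]>.158)&(P[...,2]<.17)&(np.hypot(P[...,0]-.59,P[...,1]-.175)<.03)]; print("tab",len(q),q.mean(0))
to(.5863,.1741,.15,33.3)
E
```

```text
t: 10.97
tool_pos: [0.5322, 0.1211, 0.2183]
orientation: [3.012, 0.885, 0.002]
force: [0.0, -0.7, -0.3]
grip_width: 0.0857
finger_force: 0.0
tilt 0.2 n [ 0.003 -0.001  1.   ] hull 30 47 r 29.65 origin [0.5955 0.1632 0.1181] yaw~ 49.6
ratchet 0.96 [282.5 114.2] [0.5971 0.166  0.118 ]
ratchet_shank 0.85 [284.1 226.6] [0.5277 0.1201 0.14  ]
ratchet_grip 0.63 [287.6 274.4] [0.4959 0.0963 0.145 ]
lever_tab 0.58 [258.1 122.8] [0.5855 0.1762 0.164 ]
tab 250 [0.58638843 0.17358396 0.16417285]
yaw 32.93 shift [ 7.13 -1.38  6.67] rot [-0.001  0.001 -0.006]
```

Key level and seated, tab where expected. Now straddle the tab with half-open fingers.

```bash
python3 -m crank '[{"x":3,"y":-0.7,"z":0,"wx":0,"wy":0,"wz":0},{"x":6,"y":-1.4,"z":0,"wx":0,"wy":0,"wz":0},{"x":7.1,"y":-1.4,"z":0,"wx":0,"wy":0,"wz":0},{"x":7.1,"y":-1.4,"z":0,"wx":0,"wy":0,"wz":0},{"x":7.1,"y":-1.4,"z":0,"wx":0,"wy":0,"wz":0}]' 0.5
python3 -c "
from h import *
to(.5863,.1738,.15,33.3)"
```

```text
t: 11.63
tool_pos: [0.5857, 0.1742, 0.2159]
orientation: [-3.012, -0.891, 0.004]
force: [-0.2, -0.5, -0.5]
grip_width: 0.0426
finger_force: 0.0
yaw 32.97 shift [0.04 0.08 6.59] rot [-0.001  0.002 -0.006]
```

```bash
python3 -m crank '[{"x":0,"y":0,"z":2,"wx":0,"wy":0,"wz":0},{"x":0,"y":0,"z":4,"wx":0,"wy":0,"wz":0},{"x":0,"y":0,"z":5.5,"wx":0,"wy":0,"wz":0},{"x":0,"y":0,"z":6.4,"wx":0,"wy":0,"wz":0},{"x":0,"y":0,"z":6.4,"wx":0,"wy":0,"wz":0},{"x":0,"y":0,"z":6.4,"wx":0,"wy":0,"wz":0}]'
python3 -m crank '[{"x":0,"y":0.4,"z":0,"wx":0,"wy":0,"wz":0},{"x":0,"y":0.8,"z":0,"wx":0,"wy":0,"wz":0},{"x":0,"y":1.2,"z":0,"wx":0,"wy":0,"wz":0},{"x":0,"y":1.6,"z":0,"wx":0,"wy":0,"wz":0},{"x":0,"y":1.6,"z":0,"wx":0,"wy":0,"wz":0}]'
```

```text
t: 12.13
tool_pos: [0.5855, 0.1727, 0.1532]
orientation: [3.013, 0.888, -0.001]
force: [0.7, 0.2, 0.2]
grip_width: 0.0427
finger_force: 0.0
t: 12.55
tool_pos: [0.5955, 0.1591, 0.1539]
orientation: [-3.014, -0.886, -0.003]
force: [-0.4, 1.2, 0.8]
grip_width: 0.0425
finger_force: 0.4
```

```bash
python3 -m crank '[{"x":0,"y":0.2,"z":0,"wx":0,"wy":0,"wz":0},{"x":0,"y":0.4,"z":0,"wx":0,"wy":0,"wz":0},{"x":0,"y":0.6,"z":0,"wx":0,"wy":0,"wz":0},{"x":0,"y":0.8,"z":0,"wx":0,"wy":0,"wz":0},{"x":0,"y":1,"z":0,"wx":0,"wy":0,"wz":0}]'
python3 -m crank '[{"x":0,"y":0.2,"z":0,"wx":0,"wy":0,"wz":0},{"x":0,"y":0.4,"z":0,"wx":0,"wy":0,"wz":0},{"x":0,"y":0.6,"z":0,"wx":0,"wy":0,"wz":0},{"x":0,"y":0.8,"z":0,"wx":0,"wy":0,"wz":0},{"x":0,"y":0.9,"z":0,"wx":0,"wy":0,"wz":0}]'
cat > chk.py <<'E'
from fit import *
M=camera_model("wrist"); im,P=cloud(); cv2.imwrite(f"pics/{sys.argv[1]}.png",im); np.save(sys.argv[1],P); fit(P)
o=np.array([.5956,.1634])
for n,z in [("ratchet_shank",.14),("ratchet_grip",.145),("lever_tab",.164)]:
    for m in mark_of("wrist",n)[:1]:
        w=ray("wrist",m["centre"],z=z,M=M); d=w[:2]-o; print(n,round(m["p"],2),np.round(m["centre"],1),w.round(4),"bearing from axis",np.degrees(np.arctan2(d[1],d[0])).round(1)%360,np.hypot(*d).round(4))
q=P[(P[...,2]>.158)&(P[...,2]<.17)&(np.hypot(P[...,0]-.5956,P[...,1]-.1634)<.022)&(np.mgrid[:420,:560][0]<300)]; print("tab",len(q),q.mean(0)) 
# grip axis: band 80..165 mm from axis
z=P[...,2]; r=np.hypot(P[...,0]-o[0],P[...,1]-o[1]); k=(z>.136)&(z<.149)&(r>.062)&(r<.15)&(np.mgrid[:420,:560][0]<330)
if k.sum()>50: d=P[k][:,:2].mean(0)-o; print("handle bearing",k.sum(),np.degrees(np.arctan2(d[1],d[0]))%360)
print("t",get_state()["t"])
E
python3 chk.py w13
```

```text
t: 12.97
tool_pos: [0.5998, 0.1511, 0.153]
orientation: [3.013, 0.889, -0.001]
force: [-0.1, 0.3, 0.5]
grip_width: 0.0427
finger_force: 0.3
t: 13.38
tool_pos: [0.6049, 0.143, 0.1531]
orientation: [3.013, 0.888, -0.001]
force: [-0.1, -0.1, 1.3]
grip_width: 0.0424
finger_force: 0.0
tilt 0.3 n [-0.002  0.005  1.   ] hull 30 38 r 29.76 origin [0.5959 0.1633 0.1182] yaw~ -149.4
ratchet_shank 0.76 [254.9 357. ] [0.5352 0.1224 0.14  ] bearing from axis 214.2 0.073
lever_tab 0.79 [268.1 271.7] [0.6059 0.1545 0.164 ] bearing from axis 319.2 0.0137
tab 768 [0.5994794  0.15877943 0.16415482]
t 13.5833
```

```bash
python3 -m crank '[{"x":0,"y":0,"z":-3,"wx":0,"wy":0,"wz":0},{"x":0,"y":0,"z":-6,"wx":0,"wy":0,"wz":0},{"x":-3,"y":-0.6,"z":-7.5,"wx":0,"wy":0,"wz":0},{"x":-7,"y":-1.4,"z":-7.5,"wx":0,"wy":0,"wz":0},{"x":-10,"y":-2,"z":-7.5,"wx":0,"wy":0,"wz":0},{"x":-12.1,"y":-2.1,"z":-7.5,"wx":0,"wy":0,"wz":0},{"x":-12.1,"y":-2.1,"z":-7.5,"wx":0,"wy":0,"wz":0},{"x":-12.1,"y":-2.1,"z":-7.5,"wx":0,"wy":0,"wz":0}]' 0
python3 chk.py w14
python3 -c "
from h import *
to(.4915,.0944,.121,33.5)
t=camera_model('wrist');print(np.round(get_state()['joint_pos'],2))"
```

```text
t: 14.25
tool_pos: [0.4912, 0.0953, 0.2288]
orientation: [3.012, 0.888, 0.002]
force: [-0.2, -0.7, 0.9]
grip_width: 0.0857
finger_force: 0.0
tilt 0.2 n [ 0.003 -0.001  1.   ] hull 22 42 r 29.66 origin [0.5953 0.1631 0.1181] yaw~ 19.2
ratchet_shank 0.56 [284.7 164.2] [0.5266 0.1195 0.14  ] bearing from axis 212.5 0.0818
ratchet_grip 0.82 [285.6 218.5] [0.4913 0.096  0.145 ] bearing from axis 212.9 0.1242
lever_tab 0.75 [305.9  39.8] [0.6004 0.1517 0.164 ] bearing from axis 292.2 0.0127
tab 293 [0.60061457 0.15029457 0.1641184 ]
handle bearing 3519 213.1201772988431
t 14.45
yaw 32.93 shift [-0.21  0.14 10.72] rot [-0.001 -0.001 -0.01 ]
[ 0.13  0.24 -0.43  1.63  0.1   1.29 -1.32]
```

View pics/w14.png

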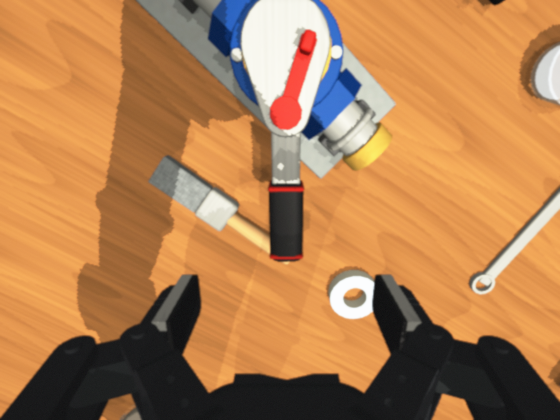

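```bash
python3 -m crank '[{"x":0,"y":0.05,"z":3,"wx":0,"wy":0,"wz":0},{"x":0,"y":0.05,"z":6,"wx":0,"wy":0,"wz":0},{"x":0,"y":0.05,"z":8.5,"wx":0,"wy":0,"wz":0},{"x":0,"y":0.05,"z":10,"wx":0,"wy":0,"wz":0},{"x":0,"y":0.05,"z":10.7,"wx":0,"wy":0,"wz":0},{"x":0,"y":0.05,"z":10.7,"wx":0,"wy":0,"wz":0},{"x":0,"y":0.05,"z":10.7,"wx":0,"wy":0,"wz":0}]'
python3 -c "
from h import *
to(.5955-.125*.8375,.1632-.125*.5464,.121,33.1)"
```

```text
t: 15.03
tool_pos: [0.4926, 0.096, 0.1215]
orientation: [-3.012, -0.89, -0.001]
force: [0.3, 0.2, 0.5]
grip_width: 0.0859
finger_force: 0.0
yaw 32.91 shift [-0.21 -0.01  0.05] rot [-0.    -0.001 -0.003]
```

```bash
python3 -m crank '[{"x":0,"y":0,"z":0,"wx":0,"wy":0,"wz":0},{"x":0,"y":0,"z":0,"wx":0,"wy":0,"wz":0},{"x":0,"y":0,"z":0,"wx":0,"wy":0,"wz":0},{"x":0,"y":0,"z":0,"wx":0,"wy":0,"wz":0},{"x":0,"y":0,"z":0,"wx":0,"wy":0,"wz":0},{"x":0,"y":0,"z":0,"wx":0,"wy":0,"wz":0}]' 1
python3 - <<'E'
from h import *
to(.4926,.096,.1215,33)
s=get_state();print(s["force"],s["moment"])
_,p,_=st(); print(np.hypot(p[0]-.5955,p[1]-.1632))
for r in [.123]:
  for a in range(5,51,5): t=np.radians(a); print(a,(100*r*(1-np.cos(t))).round(2),(100*r*np.sin(t)).round(2),t.round(3))
E
```

```text
t: 15.53
tool_pos: [0.4921, 0.0956, 0.1218]
orientation: [3.013, 0.889, 0.001]
force: [-1.7, -0.4, 2.1]
grip_width: 0.0266
finger_force: 62.7
yaw 32.89 shift [ 0.06 -0.01  0.03] rot [ 0.    -0.001 -0.002]
[-1.70118326 -0.3687359   2.13693124] [0.07216117 0.06717596 0.09197155]
0.12351628275331367
5 0.05 1.07 0.087
10 0.19 2.14 0.175
15 0.42 3.18 0.262
20 0.74 4.21 0.349
25 1.15 5.2 0.436
30 1.65 6.15 0.524
35 2.22 7.05 0.611
40 2.88 7.91 0.698
45 3.6 8.7 0.785
50 4.39 9.42 0.873
```

```bash
python3 -m crank '[{"x":0.05,"y":1.07,"z":0,"wx":0,"wy":0,"wz":-0.087},{"x":0.19,"y":2.14,"z":0,"wx":0,"wy":0,"wz":-0.175},{"x":0.42,"y":3.18,"z":0,"wx":0,"wy":0,"wz":-0.262},{"x":0.74,"y":4.21,"z":0,"wx":0,"wy":0,"wz":-0.349},{"x":1.15,"y":5.2,"z":0,"wx":0,"wy":0,"wz":-0.436}]'
python3 -m crank '[{"x":0.05,"y":1.07,"z":0,"wx":0,"wy":0,"wz":-0.087},{"x":0.19,"y":2.14,"z":0,"wx":0,"wy":0,"wz":-0.175},{"x":0.42,"y":3.18,"z":0,"wx":0,"wy":0,"wz":-0.262},{"x":0.74,"y":4.21,"z":0,"wx":0,"wy":0,"wz":-0.349},{"x":0.74,"y":4.21,"z":0,"wx":0,"wy":0,"wz":-0.349},{"x":0.74,"y":4.21,"z":0,"wx":0,"wy":0,"wz":-0.349}]'
python3 - <<'E'
from fit import *
im,P=cloud(); fit(P); s,p,r=st(); d=p[:2]-[.5955,.1632]; print(np.degrees(np.arctan2(d[1],d[0]))%360,np.hypot(*d),s["force"],s["moment"],np.round(s["joint_pos"],2)); to(*p,0)
E
```

```text
t: 15.95
tool_pos: [0.5311, 0.0573, 0.1219]
orientation: [2.747, 1.523, 0.003]
force: [1.1, 1.5, 1.6]
grip_width: 0.0268
finger_force: 62.4
t: 16.45
tool_pos: [0.5708, 0.0412, 0.1218]
orientation: [2.446, 1.968, 0.003]
force: [2.6, -1.4, 2.4]
grip_width: 0.0269
finger_force: 62.6
tilt 0.6 n [ 0.008 -0.006  1.   ] hull 13 35 r 29.72 origin [0.5782 0.1305 0.1183] yaw~ -141.4
258.46978209233475 0.12445179472512709 [ 3.14261917 -0.61539601  1.53682323] [-0.17730917 -0.65270527 -0.33615362] [ 0.28  0.49 -0.53  1.6   0.27  1.12 -0.54]
yaw 77.65 shift [0. 0. 0.] rot [ 0.002 -0.002  1.355]
```

```bash
python3 -m crank '[{"x":0.03,"y":-0.87,"z":0,"wx":0,"wy":0,"wz":0.07},{"x":0.12,"y":-1.73,"z":0,"wx":0,"wy":0,"wz":0.14},{"x":0.27,"y":-2.58,"z":0,"wx":0,"wy":0,"wz":0.209},{"x":0.48,"y":-3.42,"z":0,"wx":0,"wy":0,"wz":0.279},{"x":0.75,"y":-4.25,"z":0,"wx":0,"wy":0,"wz":0.349}]'
python3 -m crank '[{"x":0.03,"y":-0.87,"z":0,"wx":0,"wy":0,"wz":0.07},{"x":0.12,"y":-1.73,"z":0,"wx":0,"wy":0,"wz":0.14},{"x":0.27,"y":-2.58,"z":0,"wx":0,"wy":0,"wz":0.209},{"x":0.48,"y":-3.42,"z":0,"wx":0,"wy":0,"wz":0.279}]'
cat > b.py <<'E'
from h import *
s,p,r=st(); d=p[:2]-[.5955,.1632]; b=np.arctan2(d[1],d[0]); X=r.as_matrix()[:,0]
F=np.array(s["force"]); print("bearing",np.degrees(b).round(1)%360,"yaw",np.degrees(np.arctan2(X[1],X[0])).round(1),"r",np.hypot(*d).round(4),"z",p[2].round(4),"Ftan(ccw+)",(F[:2]@[-np.sin(b),np.cos(b)]).round(1),"Frad",(F[:2]@[np.cos(b),np.sin(b)]).round(1),"Mz",np.round(s["moment"][2],2),"t",s["t"])
E
python3 b.py
```

```text
t: 16.92
tool_pos: [0.5298, 0.057, 0.1219]
orientation: [2.753, 1.508, 0.003]
force: [2.4, -0.7, 1.4]
grip_width: 0.0268
finger_force: 62.5
t: 17.25
tool_pos: [0.5041, 0.0795, 0.1219]
orientation: [2.934, 1.114, 0.006]
force: [3.9, -3.1, 0.1]
grip_width: 0.0269
finger_force: 62.5
bearing 222.5 yaw 41.6 r 0.1239 z 0.1219 Ftan(ccw+) 4.9 Frad -0.8 Mz 0.3 t 17.25
```

```bash
python3 -m crank '[{"x":0.03,"y":-0.87,"z":0,"wx":0,"wy":0,"wz":0.07},{"x":0.12,"y":-1.73,"z":0,"wx":0,"wy":0,"wz":0.14},{"x":0.27,"y":-2.58,"z":0,"wx":0,"wy":0,"wz":0.209},{"x":0.48,"y":-3.42,"z":0,"wx":0,"wy":0,"wz":0.279}]'; python3 b.py
python3 -m crank '[{"x":0.03,"y":-0.87,"z":0,"wx":0,"wy":0,"wz":0.07},{"x":0.12,"y":-1.73,"z":0,"wx":0,"wy":0,"wz":0.14},{"x":0.27,"y":-2.58,"z":0,"wx":0,"wy":0,"wz":0.209}]'; python3 b.py
```

```text
t: 17.58
tool_pos: [0.4847, 0.1081, 0.1218]
orientation: [3.06, 0.697, 0.006]
force: [3.6, -2.9, 1.2]
grip_width: 0.027
finger_force: 62.5
bearing 206.5 yaw 25.7 r 0.1237 z 0.1218 Ftan(ccw+) 4.2 Frad -1.9 Mz 0.41 t 17.5833
t: 17.83
tool_pos: [0.4757, 0.1325, 0.1217]
orientation: [3.116, 0.375, 0.005]
force: [4.6, -3.2, 0.7]
grip_width: 0.0272
finger_force: 62.6
bearing 194.4 yaw 13.7 r 0.1237 z 0.1217 Ftan(ccw+) 4.3 Frad -3.7 Mz 0.54 t 17.8333
```

```bash
python3 -m crank '[{"x":0.02,"y":-0.65,"z":0,"wx":0,"wy":0,"wz":0.052},{"x":0.07,"y":-1.3,"z":0,"wx":0,"wy":0,"wz":0.105},{"x":0.15,"y":-1.94,"z":0,"wx":0,"wy":0,"wz":0.157}]'; python3 b.py
python3 -m crank '[{"x":0.02,"y":-0.65,"z":0,"wx":0,"wy":0,"wz":0.052},{"x":0.07,"y":-1.3,"z":0,"wx":0,"wy":0,"wz":0.105}]'; python3 b.py
```

```text
t: 18.08
tool_pos: [0.4724, 0.1516, 0.1217]
orientation: [3.136, 0.132, 0.005]
force: [3.9, -3.6, 0.5]
grip_width: 0.0262
finger_force: 62.7
bearing 185.4 yaw 4.8 r 0.1237 z 0.1217 Ftan(ccw+) 4.0 Frad -3.6 Mz 0.61 t 18.0833
t: 18.25
tool_pos: [0.4718, 0.1646, 0.1216]
orientation: [3.139, -0.033, 0.005]
force: [3.2, -2.6, 1.8]
grip_width: 0.0266
finger_force: 62.8
bearing 179.4 yaw -1.2 r 0.1237 z 0.1216 Ftan(ccw+) 2.6 Frad -3.3 Mz 0.61 t 18.25
```

```bash
python3 -m crank '[{"x":0.02,"y":-0.65,"z":0,"wx":0,"wy":0,"wz":0.052},{"x":0.07,"y":-1.3,"z":0,"wx":0,"wy":0,"wz":0.105}]'; python3 b.py
```

```text
t: 18.42
tool_pos: [0.4725, 0.1774, 0.1216]
orientation: [3.132, -0.197, 0.004]
force: [2.1, -2.2, 1.8]
grip_width: 0.0274
finger_force: 63.1
bearing 173.4 yaw -7.2 r 0.1238 z 0.1216 Ftan(ccw+) 1.9 Frad -2.3 Mz 0.8 t 18.4167
```

```bash
python3 -m crank '[{"x":0.02,"y":-0.65,"z":0,"wx":0,"wy":0,"wz":0.052},{"x":0.07,"y":-1.3,"z":0,"wx":0,"wy":0,"wz":0.105}]'; python3 b.py
python3 -m crank '[{"x":0.02,"y":-0.65,"z":0,"wx":0,"wy":0,"wz":0.052}]'; python3 b.py
```

```text
t: 18.58
tool_pos: [0.4745, 0.1899, 0.1215]
orientation: [3.117, -0.359, 0.003]
force: [1.8, -2.9, 1.6]
grip_width: 0.0267
finger_force: 63.3
bearing 167.6 yaw -13.1 r 0.1239 z 0.1215 Ftan(ccw+) 2.4 Frad -2.4 Mz 1.0 t 18.5833
t: 18.67
tool_pos: [0.4759, 0.196, 0.1214]
orientation: [3.106, -0.439, 0.003]
force: [1.4, -4.5, 2.3]
grip_width: 0.0265
finger_force: 63.6
bearing 164.7 yaw -16.1 r 0.124 z 0.1214 Ftan(ccw+) 4.0 Frad -2.5 Mz 1.14 t 18.6667
```

```bash
python3 -m crank '[{"x":0.02,"y":-0.65,"z":0,"wx":0,"wy":0,"wz":0.052}]'; python3 b.py
```

```text
t: 18.75
tool_pos: [0.4777, 0.202, 0.1213]
orientation: [3.094, -0.518, 0.003]
force: [1.5, -4.6, 3.9]
grip_width: 0.027
finger_force: 63.9
bearing 161.8 yaw -19.0 r 0.124 z 0.1213 Ftan(ccw+) 3.9 Frad -2.8 Mz 1.26 t 18.75
```

```bash
cat > c.py <<'E'
from fit import *
im,P=cloud(); cv2.imwrite(f"pics/{sys.argv[1]}.png",im); np.save(sys.argv[1],P)
fit(P); s,p,r=st(); L=(P-p)@r.as_matrix()
row=np.mgrid[:420,:560][0]; m=(abs(P[...,2]-.144)<.0022)&(L[...,0]>.07)&(L[...,0]<.16)&(abs(L[...,1])<.06)&(row<330)
for lo in np.arange(.07,.16,.01):
    q=L[m&(L[...,0]>lo)&(L[...,0]<=lo+.01)]
    if len(q)>20: print(lo.round(3),len(q),np.percentile(q[:,1],[1,99]).round(4),np.percentile(q[:,1],[1,99]).mean().round(4))
print("tip",L[m][:,0].max()); print(s["moment"],s["force"],s["t"])
E
python3 c.py w20
```

```text
tilt 0.6 n [-0.009  0.006  1.   ] hull 14 32 r 29.59 origin [0.5668 0.1785 0.118 ] yaw~ 134.9
0.07 767 [-0.0159  0.0178] 0.0009
0.08 1381 [-0.019   0.0204] 0.0007
0.09 2667 [-0.0218  0.023 ] 0.0006
0.1 3522 [-0.025   0.0256] 0.0003
0.11 3516 [-0.0277  0.0281] 0.0002
tip 0.11844596760252697
[-1.21505113 -0.48968629  0.57753733] [ 1.28478622 -4.28529565  2.37529232] 18.8
```

```bash
python3 -m crank '[{"x":0.02,"y":-0.65,"z":0,"wx":0,"wy":0,"wz":0.052}]'; python3 b.py; python3 -m crank '[{"x":0,"y":-0.43,"z":0,"wx":0,"wy":0,"wz":0.035}]'; python3 b.py
```

```text
t: 18.88
tool_pos: [0.48, 0.2082, 0.1213]
orientation: [3.081, -0.597, 0.002]
force: [0.6, -3.2, 1.4]
grip_width: 0.0267
finger_force: 63.4
bearing 158.7 yaw -21.9 r 0.124 z 0.1213 Ftan(ccw+) 2.8 Frad -1.7 Mz 1.08 t 18.8833
t: 18.97
tool_pos: [0.4815, 0.2122, 0.1212]
orientation: [3.069, -0.652, 0.002]
force: [0.6, -4.5, 3.1]
grip_width: 0.0266
finger_force: 63.9
bearing 156.7 yaw -24.0 r 0.1241 z 0.1212 Ftan(ccw+) 3.9 Frad -2.3 Mz 1.22 t 18.9667
```

```bash
python3 -m crank '[{"x":0,"y":-0.43,"z":0,"wx":0,"wy":0,"wz":0.035}]'; python3 b.py
```

```text
t: 19.05
tool_pos: [0.4831, 0.2159, 0.1212]
orientation: [3.057, -0.704, 0.001]
force: [-0.3, -4.3, 3.3]
grip_width: 0.0267
finger_force: 64.1
bearing 154.9 yaw -25.9 r 0.1241 z 0.1212 Ftan(ccw+) 4.0 Frad -1.6 Mz 1.41 t 19.05
```

```bash
python3 -m crank '[{"x":0,"y":-0.43,"z":0,"wx":0,"wy":0,"wz":0.035}]'; python3 b.py;python3 -m crank '[{"x":0,"y":-0.43,"z":0,"wx":0,"wy":0,"wz":0.035}]'; python3 b.py
```

```text
t: 19.13
tool_pos: [0.4851, 0.2197, 0.1212]
orientation: [3.044, -0.756, 0.002]
force: [2.0, -2.8, 2.4]
grip_width: 0.0268
finger_force: 63.9
bearing 152.9 yaw -27.9 r 0.124 z 0.1212 Ftan(ccw+) 1.6 Frad -3.0 Mz 1.32 t 19.1333
t: 19.22
tool_pos: [0.488, 0.2245, 0.1214]
orientation: [3.033, -0.813, 0.004]
force: [3.4, -0.7, 0.5]
grip_width: 0.0271
finger_force: 62.7
bearing 150.3 yaw -30.0 r 0.1238 z 0.1214 Ftan(ccw+) -1.1 Frad -3.3 Mz 0.61 t 19.2167
```

```bash
python3 -m crank '[{"x":0,"y":-0.43,"z":0,"wx":0,"wy":0,"wz":0.035}]'; python3 b.py
```

```text
t: 19.3
tool_pos: [0.4902, 0.2284, 0.1214]
orientation: [3.018, -0.868, 0.004]
force: [2.3, -0.9, 0.4]
grip_width: 0.027
finger_force: 62.7
bearing 148.2 yaw -32.1 r 0.1238 z 0.1214 Ftan(ccw+) -0.5 Frad -2.5 Mz 0.67 t 19.3
```

```bash
python3 - <<'E'
from fit import *
s,p,r=st(); X=r.as_matrix()[:,0]; yaw=np.arctan2(X[1],X[0]); o=np.array([.5955,.1632]); c,n=np.cos(yaw),np.sin(yaw)
print(np.degrees(yaw),s["t"])
for cam in ["scene","side"]:
    im,P=cloud(cam); cv2.imwrite(f"pics/{cam}21.png",im); np.save(cam+"21",P)
    for k in [14,-14]: print(cam,"expect",k,proj(cam,[o[0]-.002*c-k/1e3*n,o[1]-.002*n+k/1e3*c,.164]).round(1))
    for m in mark_of(cam,"lever_tab")[:3]:
        w=ray(cam,m["centre"],z=.164); d=w[:2]-o; print(round(m["p"],2),np.round(m["centre"],1),"key xy",(d@[c,n]).round(4),(d@[-n,c]).round(4))
    hsv=cv2.cvtColor(im,cv2.COLOR_BGR2HSV); red=((hsv[...,0]<8)|(hsv[...,0]>172))&(hsv[...,1]>150)&(hsv[...,2]>90)
    D=P[...,:2]-o; kx=D@[c,n]; ky=D@[-n,c]; m=red&(np.hypot(kx,ky)<.06)&(P[...,2]>.14)
    print("red",m.sum()); 
    for a,b in [(-60,-40),(-40,-25),(-25,-10),(-10,12)]:
        q=m&(kx*1e3>a)&(kx*1e3<=b); print(a,b,q.sum(),(ky[q].mean()*1e3).round(1) if q.any() else None)
    fit(P)
E
```

```text
-32.08155245133276 19.3
scene expect 14 [398.1 181.6]
scene expect -14 [386.2 178.1]
0.59 [384.7 178.2] key xy -0.0004 -0.017
red 114
-60 -40 23 -0.7
-40 -25 34 -0.2
-25 -10 20 -5.9
-10 12 37 -12.7
tilt 1.6 n [-0.023 -0.016  1.   ] hull 8 17 r 29.42 origin [0.5989 0.1619 0.1177] yaw~ -71.0
side expect 14 [233.8 131.8]
side expect -14 [231.6 138.4]
0.49 [230.6 139.8] key xy -0.0031 -0.0198
red 107
-60 -40 30 -1.5
-40 -25 26 -4.8
-25 -10 17 -11.8
-10 12 34 -17.4
tilt 0.6 n [0.009 0.003 1.   ] hull 12 18 r 29.88 origin [0.5952 0.1615 0.1178] yaw~ -3.3
```

```bash
python3 -m crank '[{"x":0,"y":-0.43,"z":0,"wx":0,"wy":0,"wz":0.035}]'; python3 b.py;python3 -m crank '[{"x":0,"y":-0.43,"z":0,"wx":0,"wy":0,"wz":0.035}]'; python3 b.py
```

```text
t: 19.58
tool_pos: [0.4925, 0.232, 0.1215]
orientation: [3.004, -0.92, 0.002]
force: [3.5, -2.5, 0.2]
grip_width: 0.0271
finger_force: 62.7
bearing 146.2 yaw -34.1 r 0.1239 z 0.1215 Ftan(ccw+) 0.1 Frad -4.3 Mz 0.69 t 19.5833
t: 19.67
tool_pos: [0.4951, 0.2357, 0.1214]
orientation: [2.986, -0.973, 0.003]
force: [6.9, -2.0, 0.8]
grip_width: 0.0268
finger_force: 63.0
bearing 144.2 yaw -36.1 r 0.1238 z 0.1214 Ftan(ccw+) -2.4 Frad -6.7 Mz 0.78 t 19.6667
```

```bash
python3 -m crank '[{"x":0,"y":-0.43,"z":0,"wx":0,"wy":0,"wz":0.035}]'; python3 b.py;python3 -m crank '[{"x":0,"y":-0.43,"z":0,"wx":0,"wy":0,"wz":0.035}]'; python3 b.py
```

```text
t: 19.75
tool_pos: [0.4982, 0.24, 0.1218]
orientation: [-2.967, 1.028, -0.003]
force: [3.8, -1.9, 2.0]
grip_width: 0.0272
finger_force: 62.7
bearing 141.7 yaw -38.2 r 0.1239 z 0.1218 Ftan(ccw+) -0.9 Frad -4.1 Mz 0.29 t 19.75
t: 19.83
tool_pos: [0.5008, 0.2433, 0.1218]
orientation: [-2.948, 1.08, -0.003]
force: [3.8, -1.7, 0.9]
grip_width: 0.0268
finger_force: 62.6
bearing 139.8 yaw -40.2 r 0.124 z 0.1218 Ftan(ccw+) -1.1 Frad -4.0 Mz 0.35 t 19.8333
```

```bash
python3 -m crank '[{"x":0,"y":-0.43,"z":0,"wx":0,"wy":0,"wz":0.035}]'; python3 b.py;python3 -m crank '[{"x":0,"y":-0.43,"z":0,"wx":0,"wy":0,"wz":0.035}]'; python3 b.py
```

```text
t: 19.92
tool_pos: [0.5036, 0.2467, 0.1218]
orientation: [-2.929, 1.131, -0.003]
force: [3.8, -0.6, 1.8]
grip_width: 0.0267
finger_force: 62.6
bearing 137.7 yaw -42.2 r 0.1242 z 0.1218 Ftan(ccw+) -2.1 Frad -3.2 Mz 0.33 t 19.9167
t: 20.0
tool_pos: [0.5064, 0.2499, 0.1218]
orientation: [-2.909, 1.182, -0.003]
force: [3.7, -1.2, 1.2]
grip_width: 0.0264
finger_force: 62.6
bearing 135.8 yaw -44.2 r 0.1243 z 0.1218 Ftan(ccw+) -1.7 Frad -3.4 Mz 0.3 t 20.0
```

```bash
python3 -m crank '[{"x":0,"y":-0.43,"z":0,"wx":0,"wy":0,"wz":0.035}]'; python3 b.py; python3 -m crank '[{"x":0,"y":0,"z":0,"wx":0,"wy":0,"wz":0},{"x":0,"y":0,"z":0,"wx":0,"wy":0,"wz":0}]'; python3 b.py; python3 -c "
from h import *
print(np.round(get_state()['joint_pos'],2))"
```

```text
t: 20.08
tool_pos: [0.5093, 0.2529, 0.1217]
orientation: [-2.888, 1.233, -0.002]
force: [2.9, -1.2, 1.3]
grip_width: 0.0268
finger_force: 62.7
bearing 133.9 yaw -46.2 r 0.1244 z 0.1217 Ftan(ccw+) -1.3 Frad -2.9 Mz 0.23 t 20.0833
t: 20.25
tool_pos: [0.5092, 0.2529, 0.1217]
orientation: [-2.889, 1.23, -0.002]
force: [3.3, -0.5, 2.5]
grip_width: 0.0266
finger_force: 62.7
bearing 133.9 yaw -46.1 r 0.1245 z 0.1217 Ftan(ccw+) -2.0 Frad -2.6 Mz 0.16 t 20.25
[-0.34  0.44 -0.2   1.62  0.1   1.09 -2.95]
```

```bash
python3 -m crank '[{"x":0.05,"y":1.09,"z":0,"wx":0,"wy":0,"wz":-0.087},{"x":0.19,"y":2.16,"z":0,"wx":0,"wy":0,"wz":-0.175},{"x":0.42,"y":3.22,"z":0,"wx":0,"wy":0,"wz":-0.262}]'; python3 b.py
python3 -m crank '[{"x":0.05,"y":1.09,"z":0,"wx":0,"wy":0,"wz":-0.087},{"x":0.19,"y":2.16,"z":0,"wx":0,"wy":0,"wz":-0.175},{"x":0.42,"y":3.22,"z":0,"wx":0,"wy":0,"wz":-0.262}]'; python3 b.py
python3 -m crank '[{"x":0.05,"y":1.09,"z":0,"wx":0,"wy":0,"wz":-0.087},{"x":0.19,"y":2.16,"z":0,"wx":0,"wy":0,"wz":-0.175},{"x":0.42,"y":3.22,"z":0,"wx":0,"wy":0,"wz":-0.262},{"x":0.75,"y":4.26,"z":0,"wx":0,"wy":0,"wz":-0.349},{"x":0.75,"y":4.26,"z":0,"wx":0,"wy":0,"wz":-0.349}]'; python3 b.py
```

```text
t: 20.5
tool_pos: [0.489, 0.2273, 0.1217]
orientation: [-3.027, 0.835, -0.004]
force: [6.5, -1.4, 1.1]
grip_width: 0.027
finger_force: 62.5
bearing 149.0 yaw -30.8 r 0.1243 z 0.1217 Ftan(ccw+) -2.2 Frad -6.3 Mz 0.04 t 20.5
t: 20.75
tool_pos: [0.4762, 0.1975, 0.1217]
orientation: [-3.11, 0.434, -0.005]
force: [6.8, -0.5, 0.9]
grip_width: 0.0266
finger_force: 62.3
bearing 164.0 yaw -15.9 r 0.1241 z 0.1217 Ftan(ccw+) -1.4 Frad -6.7 Mz 0.07 t 20.75
t: 21.17
tool_pos: [0.4721, 0.1542, 0.1218]
orientation: [-3.137, -0.108, -0.006]
force: [6.5, 2.2, 0.0]
grip_width: 0.0268
finger_force: 62.2
bearing 184.2 yaw 3.9 r 0.1237 z 0.1218 Ftan(ccw+) -1.8 Frad -6.7 Mz -0.02 t 21.1667
```

```bash
python3 -m crank '[{"x":0.1,"y":-0.65,"z":0,"wx":0,"wy":0,"wz":0.052},{"x":0.13,"y":-1.3,"z":0,"wx":0,"wy":0,"wz":0.105}]'; python3 b.py
python3 -m crank '[{"x":0.02,"y":-0.65,"z":0,"wx":0,"wy":0,"wz":0.052},{"x":0.07,"y":-1.3,"z":0,"wx":0,"wy":0,"wz":0.105}]'; python3 b.py
python3 -m crank '[{"x":0.02,"y":-0.65,"z":0,"wx":0,"wy":0,"wz":0.052}]'; python3 b.py
```

```text
t: 21.33
tool_pos: [0.4715, 0.1677, 0.1217]
orientation: [-3.14, 0.065, -0.003]
force: [3.8, -1.8, 2.9]
grip_width: 0.0269
finger_force: 62.5
bearing 177.9 yaw -2.4 r 0.1241 z 0.1217 Ftan(ccw+) 1.7 Frad -3.8 Mz -0.1 t 21.3333
t: 21.5
tool_pos: [0.4722, 0.1805, 0.1216]
orientation: [-3.133, 0.229, -0.001]
force: [2.9, -3.2, 2.8]
grip_width: 0.0268
finger_force: 62.7
bearing 172.0 yaw -8.4 r 0.1245 z 0.1216 Ftan(ccw+) 2.8 Frad -3.3 Mz -0.07 t 21.5
t: 21.58
tool_pos: [0.4733, 0.1869, 0.1216]
orientation: [3.126, -0.31, 0.001]
force: [2.4, -2.2, 2.0]
grip_width: 0.0266
finger_force: 62.7
bearing 169.0 yaw -11.3 r 0.1244 z 0.1216 Ftan(ccw+) 1.7 Frad -2.8 Mz -0.11 t 21.5833
```

```bash
python3 -m crank '[{"x":0.01,"y":-0.65,"z":0,"wx":0,"wy":0,"wz":0.052}]'; python3 b.py;python3 -m crank '[{"x":0.01,"y":-0.43,"z":0,"wx":0,"wy":0,"wz":0.035}]'; python3 b.py; 
```

```text
t: 21.67
tool_pos: [0.4747, 0.1932, 0.1216]
orientation: [3.117, -0.391, 0.001]
force: [2.4, -2.5, 2.1]
grip_width: 0.0267
finger_force: 62.7
bearing 166.1 yaw -14.3 r 0.1244 z 0.1216 Ftan(ccw+) 1.8 Frad -2.9 Mz -0.08 t 21.6667
t: 21.75
tool_pos: [0.4759, 0.1974, 0.1216]
orientation: [3.11, -0.444, 0.001]
force: [2.1, -1.5, 2.1]
grip_width: 0.0267
finger_force: 62.7
bearing 164.0 yaw -16.3 r 0.1244 z 0.1216 Ftan(ccw+) 0.9 Frad -2.4 Mz -0.0 t 21.75
```

```bash
python3 -m crank '[{"x":0.01,"y":-0.43,"z":0,"wx":0,"wy":0,"wz":0.035}]'; python3 b.py;python3 -m crank '[{"x":0.01,"y":-0.43,"z":0,"wx":0,"wy":0,"wz":0.035}]'; python3 b.py; 
```

```text
t: 21.83
tool_pos: [0.4774, 0.2016, 0.1216]
orientation: [-3.102, 0.497, -0.002]
force: [3.3, -2.0, 1.8]
grip_width: 0.0267
finger_force: 62.7
bearing 162.0 yaw -18.2 r 0.1242 z 0.1216 Ftan(ccw+) 0.9 Frad -3.8 Mz 0.11 t 21.8333
t: 21.92
tool_pos: [0.479, 0.2058, 0.1217]
orientation: [-3.092, 0.551, -0.002]
force: [4.4, -1.0, 1.1]
grip_width: 0.027
finger_force: 62.6
bearing 159.9 yaw -20.2 r 0.1241 z 0.1217 Ftan(ccw+) -0.6 Frad -4.5 Mz 0.2 t 21.9167
```

```bash
python3 -m crank '[{"x":0.01,"y":-0.43,"z":0,"wx":0,"wy":0,"wz":0.035}]'; python3 b.py;python3 -m crank '[{"x":0.01,"y":-0.43,"z":0,"wx":0,"wy":0,"wz":0.035}]'; python3 b.py; 
```

```text
t: 22.0
tool_pos: [0.4807, 0.2099, 0.1217]
orientation: [-3.082, 0.604, -0.003]
force: [4.1, -1.3, 1.4]
grip_width: 0.027
finger_force: 62.6
bearing 157.8 yaw -22.2 r 0.1239 z 0.1217 Ftan(ccw+) -0.3 Frad -4.3 Mz 0.25 t 22.0
t: 22.08
tool_pos: [0.4824, 0.2138, 0.1217]
orientation: [-3.071, 0.658, -0.003]
force: [3.5, -0.8, 1.5]
grip_width: 0.0269
finger_force: 62.7
bearing 155.9 yaw -24.2 r 0.1239 z 0.1217 Ftan(ccw+) -0.7 Frad -3.5 Mz 0.32 t 22.0833
```

```bash
python3 -m crank '[{"x":0.01,"y":-0.43,"z":0,"wx":0,"wy":0,"wz":0.035}]'; python3 b.py
```

```text
t: 22.17
tool_pos: [0.4841, 0.2176, 0.1216]
orientation: [-3.06, 0.711, -0.003]
force: [3.4, -2.4, 1.6]
grip_width: 0.0269
finger_force: 62.8
bearing 154.0 yaw -26.2 r 0.1239 z 0.1216 Ftan(ccw+) 0.6 Frad -4.1 Mz 0.43 t 22.1667
```

```bash
for i in 1; do python3 -m crank '[{"x":0.01,"y":-0.43,"z":0,"wx":0,"wy":0,"wz":0.035}]'; python3 b.py; done; python3 -m crank '[{"x":0.01,"y":-0.43,"z":0,"wx":0,"wy":0,"wz":0.035}]'; python3 b.py
```

```text
t: 22.25
tool_pos: [0.486, 0.2213, 0.1216]
orientation: [-3.047, 0.764, -0.002]
force: [3.4, -1.8, 2.4]
grip_width: 0.0266
finger_force: 62.9
bearing 152.0 yaw -28.1 r 0.124 z 0.1216 Ftan(ccw+) 0.1 Frad -3.8 Mz 0.59 t 22.25
t: 22.33
tool_pos: [0.4879, 0.225, 0.1215]
orientation: [3.034, -0.816, 0.002]
force: [2.4, -1.4, 2.0]
grip_width: 0.027
finger_force: 63.0
bearing 150.1 yaw -30.1 r 0.124 z 0.1215 Ftan(ccw+) 0.0 Frad -2.8 Mz 0.66 t 22.3333
```

```bash
python3 -m crank '[{"x":0.01,"y":-0.43,"z":0,"wx":0,"wy":0,"wz":0.035}]'; python3 b.py; python3 -m crank '[{"x":0.01,"y":-0.43,"z":0,"wx":0,"wy":0,"wz":0.035}]'; python3 b.py
```

```text
t: 22.42
tool_pos: [0.49, 0.2286, 0.1215]
orientation: [3.019, -0.868, 0.002]
force: [2.1, -2.2, 3.0]
grip_width: 0.0269
finger_force: 63.1
bearing 148.2 yaw -32.1 r 0.1241 z 0.1215 Ftan(ccw+) 0.8 Frad -3.0 Mz 0.75 t 22.4167
t: 22.5
tool_pos: [0.4921, 0.2321, 0.1214]
orientation: [3.003, -0.92, 0.001]
force: [3.1, -2.7, 2.4]
grip_width: 0.0265
finger_force: 63.3
bearing 146.3 yaw -34.1 r 0.1242 z 0.1214 Ftan(ccw+) 0.5 Frad -4.1 Mz 0.88 t 22.5
```

```bash
python3 -m crank '[{"x":0,"y":0.43,"z":0,"wx":0,"wy":0,"wz":-0.035}]'; python3 b.py;  python3 -m crank '[{"x":0,"y":0.43,"z":0,"wx":0,"wy":0,"wz":-0.035}]'; python3 b.py; python3 -m crank '[{"x":0,"y":0.43,"z":0,"wx":0,"wy":0,"wz":-0.035},{"x":0,"y":0.43,"z":0,"wx":0,"wy":0,"wz":-0.035}]'; python3 b.py; python3 c.py w22 | grep -v hull
```

```text
t: 22.58
tool_pos: [0.4904, 0.2291, 0.1215]
orientation: [3.019, -0.867, 0.002]
force: [3.1, -1.7, 3.1]
grip_width: 0.0267
finger_force: 62.9
bearing 147.9 yaw -32.0 r 0.1241 z 0.1215 Ftan(ccw+) -0.2 Frad -3.6 Mz 0.39 t 22.5833
t: 22.67
tool_pos: [0.4881, 0.2252, 0.1216]
orientation: [-3.034, 0.812, -0.002]
force: [4.7, -0.7, 1.9]
grip_width: 0.027
finger_force: 62.7
bearing 150.0 yaw -30.0 r 0.124 z 0.1216 Ftan(ccw+) -1.7 Frad -4.4 Mz 0.28 t 22.6667
t: 22.83
tool_pos: [0.486, 0.2212, 0.1217]
orientation: [-3.047, 0.762, -0.003]
force: [4.5, -0.6, 1.8]
grip_width: 0.0267
finger_force: 62.6
bearing 152.1 yaw -28.1 r 0.1239 z 0.1217 Ftan(ccw+) -1.6 Frad -4.3 Mz 0.47 t 22.8333
0.07 772 [-0.0162  0.0174] 0.0006
0.08 1309 [-0.0191  0.02  ] 0.0004
0.09 2651 [-0.022   0.0227] 0.0004
0.1 3475 [-0.0249  0.0255] 0.0003
0.11 3633 [-0.0277  0.0282] 0.0002
tip 0.11886668636845557
[-0.39809935 -1.0863868   0.43989869] [ 4.99731011 -1.92393618  0.78828374] 22.8833
```

```bash
python3 -m crank '[{"x":0,"y":0,"z":0,"wx":0,"wy":0,"wz":0},{"x":0,"y":0,"z":0,"wx":0,"wy":0,"wz":0},{"x":0,"y":0,"z":0,"wx":0,"wy":0,"wz":0}]' 0.5; python3 b.py; python3 -m crank '[{"x":0.05,"y":1.09,"z":0,"wx":0,"wy":0,"wz":-0.087},{"x":0.19,"y":2.16,"z":0,"wx":0,"wy":0,"wz":-0.175},{"x":0.42,"y":3.22,"z":0,"wx":0,"wy":0,"wz":-0.262},{"x":0.75,"y":4.26,"z":0,"wx":0,"wy":0,"wz":-0.349},{"x":1.17,"y":5.26,"z":0,"wx":0,"wy":0,"wz":-0.436}]'; python3 b.py; python3 -m crank '[{"x":0.05,"y":1.09,"z":0,"wx":0,"wy":0,"wz":-0.087},{"x":0.19,"y":2.16,"z":0,"wx":0,"wy":0,"wz":-0.175},{"x":0.42,"y":3.22,"z":0,"wx":0,"wy":0,"wz":-0.262},{"x":0.75,"y":4.26,"z":0,"wx":0,"wy":0,"wz":-0.349},{"x":0.75,"y":4.26,"z":0,"wx":0,"wy":0,"wz":-0.349}]'; python3 b.py; python3 c.py w23
```

```text
t: 23.13
tool_pos: [0.4832, 0.2223, 0.1203]
orientation: [3.046, -0.763, -0.007]
force: [0.4, 0.2, -0.2]
grip_width: 0.0428
finger_force: 0.0
bearing 152.3 yaw -28.1 r 0.1269 z 0.1203 Ftan(ccw+) -0.3 Frad -0.3 Mz -0.03 t 23.1333
t: 23.55
tool_pos: [0.4689, 0.1705, 0.1206]
orientation: [-3.14, 0.078, 0.006]
force: [0.2, 0.9, -0.3]
grip_width: 0.0427
finger_force: 0.3
bearing 176.7 yaw -2.9 r 0.1268 z 0.1206 Ftan(ccw+) -0.9 Frad -0.1 Mz -0.03 t 23.55
t: 23.97
tool_pos: [0.4753, 0.1247, 0.1204]
orientation: [3.107, 0.457, -0.005]
force: [-0.1, -0.4, -0.8]
grip_width: 0.0425
finger_force: 0.0
bearing 197.7 yaw 16.7 r 0.1262 z 0.1204 Ftan(ccw+) 0.3 Frad 0.2 Mz -0.07 t 23.9667
tilt 0.1 n [-0.002 -0.001  1.   ] hull 12 34 r 30.13 origin [0.5598 0.1638 0.1182] yaw~ 144.0
0.07 885 [-0.0182  0.0141] -0.002
0.08 1185 [-0.0208  0.0175] -0.0017
0.09 2642 [-0.0231  0.0205] -0.0013
0.1 3546 [-0.0258  0.0237] -0.0011
0.11 3059 [-0.0278  0.0264] -0.0007
tip 0.11743693031756766
[ 0.01334015 -0.01753852 -0.01451736] [-0.34975128  0.87632041  1.50160837] 24.0167
```

```bash
python3 -m crank '[{"x":0.02,"y":-0.66,"z":0,"wx":0,"wy":0,"wz":0.052},{"x":0.07,"y":-1.32,"z":0,"wx":0,"wy":0,"wz":0.105},{"x":0.15,"y":-1.98,"z":0,"wx":0,"wy":0,"wz":0.157}]' >/dev/null; python3 b.py; python3 -m crank '[{"x":0.02,"y":-0.66,"z":0,"wx":0,"wy":0,"wz":0.052},{"x":0.04,"y":-1.1,"z":0,"wx":0,"wy":0,"wz":0.087}]'>/dev/null; python3 b.py;  python3 -m crank '[{"x":0.02,"y":-0.66,"z":0,"wx":0,"wy":0,"wz":0.052}]'>/dev/null; python3 b.py
```

```text
bearing 187.2 yaw 7.6 r 0.1257 z 0.1209 Ftan(ccw+) 0.2 Frad -0.4 Mz 0.0 t 24.2667
bearing 181.8 yaw 2.7 r 0.126 z 0.1209 Ftan(ccw+) 0.9 Frad -0.1 Mz -0.03 t 24.4333
bearing 179.3 yaw -0.3 r 0.1259 z 0.1209 Ftan(ccw+) -0.5 Frad -0.2 Mz -0.03 t 24.5167
```

```bash
python3 -m crank '[{"x":0.01,"y":-0.44,"z":0,"wx":0,"wy":0,"wz":0.035}]' >/dev/null; python3 b.py; python3 -m crank '[{"x":0.01,"y":-0.44,"z":0,"wx":0,"wy":0,"wz":0.035}]' >/dev/null; python3 b.py;python3 -m crank '[{"x":0.01,"y":-0.44,"z":0,"wx":0,"wy":0,"wz":0.035}]' >/dev/null; python3 b.py
```

```text
bearing 176.9 yaw -2.3 r 0.126 z 0.1209 Ftan(ccw+) 1.2 Frad 0.4 Mz 0.02 t 24.6
bearing 175.0 yaw -4.3 r 0.126 z 0.121 Ftan(ccw+) 0.1 Frad 0.3 Mz -0.03 t 24.6833
bearing 173.1 yaw -6.3 r 0.1261 z 0.1209 Ftan(ccw+) 0.2 Frad -0.7 Mz 0.07 t 24.7667
```

```bash
python3 -m crank '[{"x":0.01,"y":-0.44,"z":0,"wx":0,"wy":0,"wz":0.035}]' >/dev/null; python3 b.py; python3 -m crank '[{"x":0.01,"y":-0.44,"z":0,"wx":0,"wy":0,"wz":0.035}]' >/dev/null; python3 b.py;python3 -m crank '[{"x":0.01,"y":-0.44,"z":0,"wx":0,"wy":0,"wz":0.035}]' >/dev/null; python3 b.py
```

```text
bearing 171.1 yaw -8.3 r 0.1261 z 0.1209 Ftan(ccw+) 0.5 Frad -0.3 Mz 0.01 t 24.85
bearing 169.1 yaw -10.3 r 0.1262 z 0.1209 Ftan(ccw+) 0.4 Frad -0.7 Mz 0.01 t 24.9333
bearing 167.1 yaw -12.3 r 0.1263 z 0.1209 Ftan(ccw+) 1.7 Frad -0.1 Mz -0.0 t 25.0167
```

```bash
python3 -m crank '[{"x":0.01,"y":-0.44,"z":0,"wx":0,"wy":0,"wz":0.035}]' >/dev/null; python3 b.py; python3 -m crank '[{"x":0.01,"y":-0.44,"z":0,"wx":0,"wy":0,"wz":0.035}]' >/dev/null; python3 b.py;python3 -m crank '[{"x":0.01,"y":-0.44,"z":0,"wx":0,"wy":0,"wz":0.035}]' >/dev/null; python3 b.py; python3 c.py w24|tail -8
```

```text
bearing 165.2 yaw -14.3 r 0.1263 z 0.1209 Ftan(ccw+) 0.0 Frad -0.8 Mz -0.0 t 25.1
bearing 163.2 yaw -16.3 r 0.1263 z 0.1209 Ftan(ccw+) 0.6 Frad -0.3 Mz 0.07 t 25.1833
bearing 161.2 yaw -18.3 r 0.1264 z 0.1209 Ftan(ccw+) 0.5 Frad -0.5 Mz 0.02 t 25.2667
tilt 0.7 n [-0.012  0.     1.   ] hull 12 29 r 30.14 origin [0.5593 0.1617 0.118 ] yaw~ -139.7
0.07 942 [-0.0108  0.0213] 0.0053
0.08 1111 [-0.0142  0.0238] 0.0048
0.09 2496 [-0.0173  0.0261] 0.0044
0.1 3428 [-0.0207  0.0284] 0.0039
0.11 3491 [-0.0237  0.0306] 0.0034
tip 0.11852315447028676
[-0.05208043  0.08186413 -0.02166263] [ 0.47089152  0.73718279 -0.3611751 ] 25.3167
```

```bash
python3 -m crank '[{"x":0.01,"y":-0.44,"z":0,"wx":0,"wy":0,"wz":0.035}]' >/dev/null; python3 b.py; python3 -m crank '[{"x":0.01,"y":-0.44,"z":0,"wx":0,"wy":0,"wz":0.035}]' >/dev/null; python3 b.py;python3 -m crank '[{"x":0.01,"y":-0.44,"z":0,"wx":0,"wy":0,"wz":0.035}]' >/dev/null; python3 b.py
```

```text
bearing 159.5 yaw -20.2 r 0.1263 z 0.1207 Ftan(ccw+) 0.9 Frad -0.4 Mz -0.06 t 25.4
bearing 157.5 yaw -22.3 r 0.1261 z 0.1208 Ftan(ccw+) 0.6 Frad 0.0 Mz 0.01 t 25.4833
bearing 155.4 yaw -24.3 r 0.126 z 0.1209 Ftan(ccw+) 0.9 Frad -2.0 Mz 0.03 t 25.5667
```

```bash
python3 -m crank '[{"x":0.01,"y":-0.44,"z":0,"wx":0,"wy":0,"wz":0.035}]' >/dev/null; python3 b.py; python3 -m crank '[{"x":0.01,"y":-0.44,"z":0,"wx":0,"wy":0,"wz":0.035}]' >/dev/null; python3 b.py;python3 -m crank '[{"x":0.01,"y":-0.44,"z":0,"wx":0,"wy":0,"wz":0.035}]' >/dev/null; python3 b.py
```

```text
bearing 153.5 yaw -26.3 r 0.1259 z 0.1209 Ftan(ccw+) 1.8 Frad -1.1 Mz 0.05 t 25.65
bearing 151.7 yaw -28.3 r 0.1259 z 0.1207 Ftan(ccw+) 2.3 Frad -0.9 Mz 0.03 t 25.7333
bearing 150.0 yaw -30.3 r 0.1258 z 0.1205 Ftan(ccw+) 3.7 Frad -1.4 Mz 0.05 t 25.8167
```

```bash
python3 -m crank '[{"x":0.01,"y":-0.44,"z":0,"wx":0,"wy":0,"wz":0.035}]' >/dev/null; python3 b.py; python3 -m crank '[{"x":0.01,"y":-0.44,"z":0,"wx":0,"wy":0,"wz":0.035}]' >/dev/null; python3 b.py;python3 c.py w25|tail -8
```

```text
bearing 148.4 yaw -32.4 r 0.1258 z 0.1203 Ftan(ccw+) 5.4 Frad -1.1 Mz 0.03 t 25.9
bearing 146.7 yaw -34.4 r 0.1258 z 0.1201 Ftan(ccw+) 4.7 Frad -0.3 Mz 0.04 t 25.9833
tilt 0.6 n [-0.01   0.004  1.   ] hull 12 35 r 29.77 origin [0.56   0.1713 0.1181] yaw~ -155.9
0.07 885 [-0.0138  0.0184] 0.0023
0.08 1196 [-0.0177  0.0207] 0.0015
0.09 2561 [-0.0212  0.0225] 0.0007
0.1 3512 [-0.025   0.0247] -0.0002
0.11 3579 [-0.0282  0.0266] -0.0008
tip 0.1186832916657437
[-0.89586521  0.53296139  0.08382737] [-1.79100919 -3.95022789  2.07703695] 26.0333
```

```bash
python3 -m crank '[{"x":0.01,"y":-0.44,"z":0,"wx":0,"wy":0,"wz":0.035}]' >/dev/null; python3 b.py; python3 -m crank '[{"x":0.01,"y":-0.44,"z":0,"wx":0,"wy":0,"wz":0.035}]' >/dev/null; python3 b.py
```

```text
bearing 145.1 yaw -36.3 r 0.1257 z 0.1199 Ftan(ccw+) 6.6 Frad 0.4 Mz 0.09 t 26.1167
bearing 143.3 yaw -38.4 r 0.1257 z 0.1198 Ftan(ccw+) 7.4 Frad -0.2 Mz 0.14 t 26.2
```

```bash
python3 -m crank '[{"x":0.01,"y":-0.44,"z":0,"wx":0,"wy":0,"wz":0.035}]' >/dev/null; python3 b.py; python3 -m crank '[{"x":0.01,"y":-0.44,"z":0,"wx":0,"wy":0,"wz":0.035}]' >/dev/null; python3 b.py;python3 -m crank '[{"x":0.01,"y":-0.44,"z":0,"wx":0,"wy":0,"wz":0.035}]' ; python3 b.py;python3 c.py w26|tail -8
```

```text
bearing 141.5 yaw -40.4 r 0.1257 z 0.1196 Ftan(ccw+) 7.9 Frad 0.2 Mz 0.04 t 26.2833
bearing 139.8 yaw -42.4 r 0.1257 z 0.1194 Ftan(ccw+) 9.1 Frad -0.2 Mz 0.1 t 26.3667
t: 26.45
tool_pos: [0.5021, 0.2472, 0.1192]
orientation: [2.898, -1.182, -0.011]
force: [-7.1, -7.7, 3.0]
grip_width: 0.0427
finger_force: 5.1
bearing 138.0 yaw -44.4 r 0.1257 z 0.1192 Ftan(ccw+) 10.5 Frad 0.2 Mz 0.1 t 26.45
tilt 0.6 n [-0.008  0.008  1.   ] hull 14 34 r 29.96 origin [0.568  0.1783 0.1181] yaw~ -165.6
0.07 850 [-0.0156  0.0168] 0.0006
0.08 1229 [-0.0198  0.0188] -0.0005
0.09 2667 [-0.0235  0.0204] -0.0016
0.1 3611 [-0.0276  0.0224] -0.0026
0.11 3626 [-0.0309  0.0241] -0.0034
tip 0.1185814427957234
[-1.21369349  1.23114712  0.12488408] [-4.51481044 -5.88397438  2.37623673] 26.5
```

```bash
for i in 1 2; do :; done; python3 -m crank '[{"x":0,"y":0,"z":0,"wx":0,"wy":0,"wz":0}]' >/dev/null; python3 b.py; python3 -m crank '[{"x":0,"y":0,"z":0,"wx":0,"wy":0,"wz":0},{"x":0,"y":0,"z":0,"wx":0,"wy":0,"wz":0}]'>/dev/null; python3 b.py; python3 c.py w27|tail -8; python3 -c "
from h import *
print(np.round(get_state()['joint_pos'],2))"
```

```text
bearing 137.6 yaw -44.3 r 0.1258 z 0.1193 Ftan(ccw+) 7.2 Frad -0.5 Mz 0.09 t 26.5833
bearing 137.5 yaw -44.3 r 0.1258 z 0.1194 Ftan(ccw+) 7.5 Frad -0.1 Mz 0.01 t 26.75
tilt 0.9 n [-0.013  0.009  1.   ] hull 13 33 r 29.72 origin [0.562  0.1771 0.1179] yaw~ -166.0
0.07 885 [-0.0158  0.0168] 0.0005
0.08 1223 [-0.0196  0.0189] -0.0004
0.09 2644 [-0.0233  0.0205] -0.0014
0.1 3573 [-0.0272  0.0226] -0.0023
0.11 3563 [-0.0305  0.0244] -0.0031
tip 0.11831169204270561
[-1.12488692  1.02116177  0.09951861] [-4.76318154 -5.70829992  0.82556864] 26.8
[-0.33  0.44 -0.21  1.63  0.1   1.1  -2.92]
```

```bash
python3 -m crank '[{"x":0.05,"y":1.1,"z":0,"wx":0,"wy":0,"wz":-0.087},{"x":0.19,"y":2.19,"z":0,"wx":0,"wy":0,"wz":-0.175},{"x":0.43,"y":3.26,"z":0,"wx":0,"wy":0,"wz":-0.262},{"x":0.76,"y":4.31,"z":0,"wx":0,"wy":0,"wz":-0.349},{"x":1.18,"y":5.32,"z":0,"wx":0,"wy":0,"wz":-0.436}]' >/dev/null; python3 b.py;  python3 -m crank '[{"x":0.05,"y":1.1,"z":0,"wx":0,"wy":0,"wz":-0.087},{"x":0.19,"y":2.19,"z":0,"wx":0,"wy":0,"wz":-0.175},{"x":0.43,"y":3.26,"z":0,"wx":0,"wy":0,"wz":-0.262},{"x":0.76,"y":4.31,"z":0,"wx":0,"wy":0,"wz":-0.349},{"x":1.18,"y":5.32,"z":0,"wx":0,"wy":0,"wz":-0.436}]' >/dev/null; python3 b.py;  python3 -m crank '[{"x":0.05,"y":1.1,"z":0,"wx":0,"wy":0,"wz":-0.087},{"x":0.19,"y":2.19,"z":0,"wx":0,"wy":0,"wz":-0.175},{"x":0.36,"y":3,"z":0,"wx":0,"wy":0,"wz":-0.24},{"x":0.36,"y":3,"z":0,"wx":0,"wy":0,"wz":-0.24}]' >/dev/null; python3 b.py; python3 c.py w28 | tail -8
```

```text
bearing 160.2 yaw -18.9 r 0.1261 z 0.1211 Ftan(ccw+) -0.5 Frad -0.4 Mz -0.03 t 27.2167
bearing 185.2 yaw 6.0 r 0.1253 z 0.1212 Ftan(ccw+) -1.6 Frad -0.3 Mz -0.04 t 27.6333
bearing 200.2 yaw 19.4 r 0.125 z 0.121 Ftan(ccw+) -0.2 Frad 0.1 Mz -0.01 t 27.9667
tilt 0.6 n [0.002 0.01  1.   ] hull 13 38 r 29.91 origin [0.5664 0.1442 0.1184] yaw~ -113.0
0.07 829 [-0.0184  0.0147] -0.0018
0.08 1285 [-0.021   0.0179] -0.0015
0.09 2669 [-0.0232  0.021 ] -0.0011
0.1 3542 [-0.0258  0.0243] -0.0008
0.11 3240 [-0.0279  0.027 ] -0.0004
tip 0.11772738657108486
[ 0.05450611 -0.00617767  0.01994435] [-0.33970422 -0.04119512 -0.28810169] 28.0167
```

```bash
python3 -m crank '[{"x":0.02,"y":-0.66,"z":0,"wx":0,"wy":0,"wz":0.052},{"x":0.07,"y":-1.32,"z":0,"wx":0,"wy":0,"wz":0.105},{"x":0.15,"y":-1.98,"z":0,"wx":0,"wy":0,"wz":0.157}]' >/dev/null; python3 b.py; python3 -m crank '[{"x":0.02,"y":-0.66,"z":0,"wx":0,"wy":0,"wz":0.052}]'>/dev/null; python3 b.py;  python3 -m crank '[{"x":0.02,"y":-0.66,"z":0,"wx":0,"wy":0,"wz":0.052}]'>/dev/null; python3 b.py; python3 -m crank '[{"x":0.02,"y":-0.66,"z":0,"wx":0,"wy":0,"wz":0.052}]'>/dev/null; python3 b.py; python3 -m crank '[{"x":0.02,"y":-0.66,"z":0,"wx":0,"wy":0,"wz":0.052}]'>/dev/null; python3 b.py
```

```text
bearing 189.9 yaw 10.3 r 0.1249 z 0.1212 Ftan(ccw+) 0.5 Frad -0.0 Mz -0.0 t 28.2667
bearing 186.8 yaw 7.3 r 0.1249 z 0.1212 Ftan(ccw+) 0.9 Frad 0.3 Mz -0.0 t 28.35
bearing 183.8 yaw 4.3 r 0.1251 z 0.1211 Ftan(ccw+) 0.6 Frad -0.5 Mz 0.05 t 28.4333
bearing 180.7 yaw 1.4 r 0.125 z 0.1212 Ftan(ccw+) 0.4 Frad -0.6 Mz 0.03 t 28.5167
bearing 177.7 yaw -1.6 r 0.1251 z 0.1212 Ftan(ccw+) 0.7 Frad -0.3 Mz 0.02 t 28.6
```

```bash
python3 -m crank '[{"x":0.02,"y":-0.66,"z":0,"wx":0,"wy":0,"wz":0.052}]'>/dev/null; python3 b.py;  python3 -m crank '[{"x":0.02,"y":-0.66,"z":0,"wx":0,"wy":0,"wz":0.052}]'>/dev/null; python3 b.py; python3 -m crank '[{"x":0.02,"y":-0.66,"z":0,"wx":0,"wy":0,"wz":0.052}]'>/dev/null; python3 b.py; python3 -m crank '[{"x":0.02,"y":-0.66,"z":0,"wx":0,"wy":0,"wz":0.052}]'>/dev/null; python3 b.py
```

```text
bearing 174.7 yaw -4.6 r 0.1251 z 0.1212 Ftan(ccw+) 0.8 Frad -1.1 Mz 0.0 t 28.6833
bearing 171.7 yaw -7.6 r 0.1252 z 0.1212 Ftan(ccw+) -1.0 Frad -0.3 Mz -0.04 t 28.7667
bearing 168.6 yaw -10.5 r 0.1254 z 0.1212 Ftan(ccw+) 1.5 Frad -0.7 Mz 0.04 t 28.85
bearing 165.6 yaw -13.5 r 0.1255 z 0.1212 Ftan(ccw+) 0.3 Frad -0.4 Mz 0.09 t 28.9333
```

```bash
python3 -m crank '[{"x":0.02,"y":-0.66,"z":0,"wx":0,"wy":0,"wz":0.052}]'>/dev/null; python3 b.py;  python3 -m crank '[{"x":0.02,"y":-0.66,"z":0,"wx":0,"wy":0,"wz":0.052}]'>/dev/null; python3 b.py; python3 -m crank '[{"x":0.02,"y":-0.66,"z":0,"wx":0,"wy":0,"wz":0.052}]'>/dev/null; python3 b.py; python3 -m crank '[{"x":0.01,"y":-0.44,"z":0,"wx":0,"wy":0,"wz":0.035}]'>/dev/null; python3 b.py; python3 -m crank '[{"x":0.01,"y":-0.44,"z":0,"wx":0,"wy":0,"wz":0.035}]'>/dev/null; python3 b.py
```

```text
bearing 162.6 yaw -16.5 r 0.1256 z 0.1212 Ftan(ccw+) 0.5 Frad -0.3 Mz 0.03 t 29.0167
bearing 159.6 yaw -19.5 r 0.1258 z 0.1212 Ftan(ccw+) 0.6 Frad 0.8 Mz 0.08 t 29.1
bearing 156.7 yaw -22.5 r 0.1257 z 0.1212 Ftan(ccw+) 1.0 Frad -0.8 Mz -0.01 t 29.1833
bearing 154.5 yaw -24.4 r 0.1259 z 0.1212 Ftan(ccw+) 1.0 Frad -1.0 Mz 0.04 t 29.2667
bearing 152.8 yaw -26.4 r 0.1258 z 0.1211 Ftan(ccw+) 1.8 Frad -1.5 Mz 0.02 t 29.35
```

```bash
python3 -m crank '[{"x":0.02,"y":-0.66,"z":0,"wx":0,"wy":0,"wz":0.052},{"x":0.07,"y":-1.32,"z":0,"wx":0,"wy":0,"wz":0.105},{"x":0.15,"y":-1.98,"z":0,"wx":0,"wy":0,"wz":0.157}]' >/dev/null; python3 b.py; python3 -m crank '[{"x":0.02,"y":-0.66,"z":0,"wx":0,"wy":0,"wz":0.052}]'>/dev/null; python3 b.py;  python3 -m crank '[{"x":0.03,"y":-0.66,"z":0,"wx":0,"wy":0,"wz":0.04}]'>/dev/null; python3 b.py; python3 -m crank '[{"x":0.05,"y":-0.66,"z":0,"wx":0,"wy":0,"wz":0}]'>/dev/null; python3 b.py; python3 -m crank '[{"x":0.05,"y":-0.66,"z":0,"wx":0,"wy":0,"wz":0}]'>/dev/null; python3 b.py;python3 -m crank '[{"x":0,"y":0,"z":0,"wx":0,"wy":0,"wz":0},{"x":0,"y":0,"z":0,"wx":0,"wy":0,"wz":0}]'>/dev/null; python3 b.py;python3 c.py w29|tail -8
```

```text
bearing 145.1 yaw -35.5 r 0.1256 z 0.1203 Ftan(ccw+) 6.5 Frad -0.6 Mz 0.07 t 29.6
bearing 142.6 yaw -38.5 r 0.1256 z 0.12 Ftan(ccw+) 8.8 Frad -1.1 Mz 0.11 t 29.6833
bearing 140.0 yaw -40.8 r 0.1258 z 0.1197 Ftan(ccw+) 9.1 Frad -0.5 Mz 0.05 t 29.7667
bearing 137.6 yaw -40.7 r 0.1267 z 0.1193 Ftan(ccw+) 10.8 Frad 2.6 Mz 0.04 t 29.85
bearing 134.9 yaw -40.6 r 0.1277 z 0.119 Ftan(ccw+) 13.7 Frad 3.1 Mz -0.19 t 29.9333
bearing 134.6 yaw -40.6 r 0.1278 z 0.1191 Ftan(ccw+) 11.3 Frad 2.1 Mz -0.14 t 30.1
tilt 1.4 n [-0.01   0.022  1.   ] hull 16 38 r 29.87 origin [0.5762 0.1892 0.118 ] yaw~ 96.3
0.07 961 [-0.0052  0.0262] 0.0105
0.08 1095 [-0.0083  0.0295] 0.0106
0.09 2455 [-0.0108  0.0322] 0.0107
0.1 3480 [-0.0135  0.0353] 0.0109
0.11 3353 [-0.0158  0.038 ] 0.0111
tip 0.11819690814901568
[-1.22959195  1.77368449 -0.10267704] [-8.99403994 -6.78490796  3.87007159] 30.15
```

```bash
python3 -m crank '[{"x":0,"y":0.4,"z":0,"wx":0,"wy":0,"wz":0},{"x":0,"y":0.9,"z":0,"wx":0,"wy":0,"wz":0},{"x":0,"y":0.9,"z":0,"wx":0,"wy":0,"wz":0}]'; python3 c.py w30|tail -8
```

```text
t: 30.4
tool_pos: [0.5018, 0.2479, 0.1197]
orientation: [2.939, -1.088, -0.01]
force: [-5.4, -3.7, 1.1]
grip_width: 0.0427
finger_force: 3.1
tilt 0.6 n [-0.001  0.01   1.   ] hull 15 35 r 29.84 origin [0.5625 0.1763 0.1182] yaw~ -162.1
0.07 907 [-0.0106  0.0216] 0.0055
0.08 1172 [-0.014   0.0241] 0.0051
0.09 2550 [-0.0171  0.0264] 0.0046
0.1 3499 [-0.0204  0.0289] 0.0043
0.11 3485 [-0.0233  0.031 ] 0.0039
tip 0.1183655278138014
[-0.83808692  1.07875855 -0.01275969] [-5.38038753 -3.58409353  0.7957181 ] 30.45
```

```bash
python3 -m crank '[{"x":0.05,"y":1.1,"z":0,"wx":0,"wy":0,"wz":-0.087},{"x":0.19,"y":2.19,"z":0,"wx":0,"wy":0,"wz":-0.175},{"x":0.43,"y":3.26,"z":0,"wx":0,"wy":0,"wz":-0.262},{"x":0.76,"y":4.31,"z":0,"wx":0,"wy":0,"wz":-0.349},{"x":0.76,"y":4.31,"z":0,"wx":0,"wy":0,"wz":-0.349}]'; python3 b.py; python3 c.py w31|tail -8
```

```text
t: 30.87
tool_pos: [0.4827, 0.2107, 0.1209]
orientation: [3.089, -0.562, -0.002]
force: [-1.0, -0.6, 0.3]
grip_width: 0.0427
finger_force: 0.0
bearing 157.2 yaw -20.6 r 0.1224 z 0.1209 Ftan(ccw+) 0.9 Frad 0.7 Mz -0.02 t 30.8667
tilt 0.2 n [-0.     0.004  1.   ] hull 14 37 r 16.82 origin [0.556  0.1812 0.118 ] yaw~ 159.1
0.07 780 [-0.014   0.0207] 0.0033
0.08 1521 [-0.016   0.0243] 0.0041
0.09 2794 [-0.018   0.0279] 0.0049
0.1 3630 [-0.0202  0.0314] 0.0056
0.11 3455 [-0.022   0.0343] 0.0061
tip 0.11811636421570963
[-0.01016597 -0.04943117 -0.02296013] [-0.03342765  0.21529231 -0.08674141] 30.9167
```

```bash
python3 -m crank '[{"x":0,"y":0,"z":-2,"wx":0,"wy":0,"wz":0},{"x":0,"y":0,"z":-5,"wx":0,"wy":0,"wz":0},{"x":0,"y":0,"z":-9,"wx":0,"wy":0,"wz":0},{"x":-1,"y":0,"z":-12,"wx":0,"wy":0,"wz":0},{"x":-1,"y":0,"z":-12,"wx":0,"wy":0,"wz":0},{"x":-1,"y":0,"z":-12,"wx":0,"wy":0,"wz":0}]' 0
python3 chk.py w32; python3 b.py
```

```text
t: 31.42
tool_pos: [0.4755, 0.2183, 0.2438]
orientation: [-3.086, 0.56, -0.007]
force: [-1.2, -0.3, 0.2]
grip_width: 0.0854
finger_force: 0.0
tilt 0.6 n [-0.002  0.01   1.   ] hull 23 45 r 29.67 origin [0.5951 0.1625 0.1182] yaw~ -37.1
ratchet_shank 0.6 [289.  152.1] [0.5219 0.1978 0.14  ] bearing from axis 155.0 0.0813
ratchet_grip 0.81 [287.3 207.3] [0.4802 0.2148 0.145 ] bearing from axis 156.0 0.1263
lever_tab 0.89 [317.3  36.4] [0.5878 0.1539 0.164 ] bearing from axis 230.6 0.0123
tab 263 [0.58705763 0.15141754 0.1642245 ]
handle bearing 3203 155.35306344428372
t 31.6167
bearing 156.9 yaw -20.6 r 0.1322 z 0.2395 Ftan(ccw+) -0.2 Frad -0.3 Mz -0.06 t 31.6167
```

View pics/w32.png

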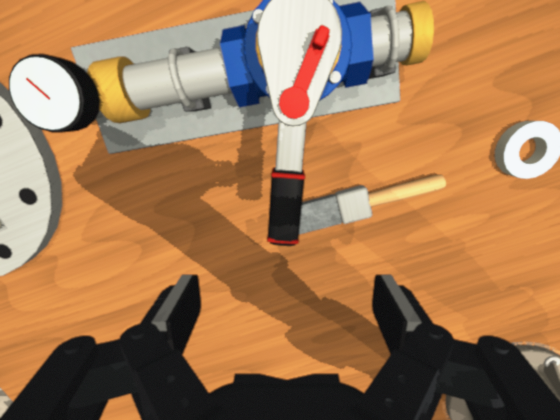

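```bash
python3 -c "
from station import *
print(finish_job())"
```

```text
the job is handed in; nothing more can be done
None
```

I handed the job in at about 32 s: the ratchet key is level on the spindle, its lever is at tighten, the arm is clear and nothing else on the bench was touched. I believe the valve is fully shut, but I couldn't see the spindle under the key. I judged it from two later clockwise strokes that took hold at the same handle angle, and from a held torque of 1.44 N m against the 0.8 N m that turns it. On the first clockwise swing the torque rose to about 1.9 N m, then dropped suddenly, probably a ratchet tooth skipping at the stop.

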